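# Pull out the locking spice leaf and move the spice tins onto it

### The arm

A 6-joint arm with a two-finger parallel gripper is mounted at the origin on a cart in front of the work surface, level with it; the furniture and walls round the work are solid. World frame = base frame: x ahead of the robot, y to its left, z up, the work surface at z = 0. Lengths are in m, angles in rad, forces in N, time in s.
With the tool pointing down it reaches from about 0.3 to 0.95 m from the base axis. Payload 3.1 kg.
Tool frame: the origin (TCP) lies between the finger pads; the fingertips stand arm.tcp_to_tips ahead of it and the grasp point (between the pads) lies 8 mm behind it (arm.tcp_to_tips is the distance from the TCP to the fingertips, in m); z points along the fingers, y is the direction in which the jaws open and shut (so a half turn about z gives the same grasp; the last joint's range is limited). The gripper opens to 85 mm and grips with 20 to 120 N. Pads are 22 mm wide; open, the fingers measure 114 mm over their backs; the gripper's body (76 mm by 85 mm) begins 54 mm behind the grasp point. The pads swing forward as they close: fully open they stand 13 mm farther back than shut.
Start: joints at [1.074, 0.308, 1.634, -0, 1.2, -0.07], TCP at [0.259, 0.569, 0.242] pointing down, gripper open.
Joint ranges: [-3.06, 3.06], [-0.79, 1.96], [0.05, 2.63], [-1.19, 4.34], [0.05, 2.64], [-2.94, 2.94]. Speed limits (rad/s): [2.79, 2.79, 3.14, 3.14, 3.14, 3.14].

### API

Orientations are given as a unit quaternion [w, x, y, z].
In Python, from cell import sensors, get_image, camera_params, ticket, arm gives the robot as it stands.
- The arm moves only by the tool apply_moves, never from a script. Its argument "commands" is a list of rows, each a list of 4 numbers: the shift along the tool's x, y, z in m, then the turn about the tool's z in rad. A call has 1 to 12 rows; each row is the pose to reach, as a shift and turn from the pose commanded when the call began, along the tool's axes at that moment; what a row does not reach only later rows make up. A row lasts 1/8 s, in which the tool goes at most 62.5 mm and 10.7 degrees, less where a joint would pass 70% of its speed; a pose out of reach is approached as far as the arm can. A call with a gripper value outside its range is refused whole. "gripper" is the closure, from 0 (fully open) to 1 (shut), set as the call begins (left out, the last holds). The fingers move at their own pace and stop on an object; the grip force is fixed at half the most. Time passes only in rows, so rows that repeat a pose let the fingers close. It gives the time, the measured TCP pose, the force and the opening at its end, in the units of the state.
- sensors.observe(): the state, without advancing time (a new reading comes with each control period).
- get_image(name): name is "scene" or "top"; returns the picture (384x512x3 uint8, blue, green, red); there is no depth.
- camera_params(name): a dict with "K" (3x3 intrinsics, pixels), "R" (3x3) and "t" (3): a world point X has camera coordinates R X + t. Camera axes: x right, y down, z forward; pixel columns grow to the right and rows downward; lengths in m; the calibration is good to about 2 mm. A picture is of the moment at which its call begins. camera_params takes no time and is no camera call.
- ticket.finish_job(): hands the job in, once; it reports no verdict.
The state is a dict: "clock": time; "joint_positions": joint angles; "dq": joint speeds; "joint_efforts": joint torques, N m; "eef_pos": TCP position; "ee_rot": TCP orientation; "wrist_force": force on the tool from outside, world axes, zero at the start; "ft_torque": the same for the moment, N m; "width": finger opening in m.
Only numpy, scipy, OpenCV 4.12 (cv2) and the standard library are available. Lean on these libraries where they do the work, as an engineer would, in place of code of your own. Each camera call takes 0.05 s, during which the arm holds its last target.

### The job

Pull the rack's wooden leaf out until the spring pin has snapped into the last of the tube's three holes: at every hole press the pin flush and slide the tube on past it. Then take every spice tin out of the covered carousel, turning it (it has a knob on top) so that each tin comes round to the open front, and stand the tins upright on the pulled-out part of the leaf. Leave the kitchen timer standing in the carousel and do not disturb the mug, the food can or the lemon.

Things in the scene. Friction and masses are not known exactly. Their poses are not given: they have to be found in the camera images.
- leaf (a joint): how far leaf and tube are pulled out of the rack, m: 0 at the start (pin in the first hole), 0.060 pin in the second hole, 0.120 pin in the third and last hole, stop at 0.150. Slides along the rack's -x with about 2.5 N of friction; about 1.5 mm of play either way while the pin is in a hole.
- pin (a joint): how far the spring pin is pressed in, m: 0 fully out (7 mm proud of the tube), 0.007 flush with the tube's side, 0.009 when held down by the tube wall between two holes, at most 0.011. Spring 3 N out, 5 N flush. Domed, 12 mm thick: once flush, the hole's edge pushes it the last 2 mm in when the tube is slid with about 10 N. It springs out by itself at the next hole.
- rack: fixed wooden slide-out rack; origin on the worktop under the middle of its deck's front edge, front to -x. Deck 276 mm wide (y), 140 mm deep (to +x), top 40 mm above the worktop; the leaf slides out from under it to -x. A square aluminium tube (34 x 34 mm) is fixed to the leaf and slides along with it over a fixed core, along the rack's x at y = +170 mm, 55 mm above the worktop.
- pin_seat (a point): fixed point with the rack's axes: middle of the tube's cross-section at the pin, 55 mm above the worktop. The pin stays at this place and points along +y. Tube: 17 mm to either side, up and down; from 40 mm in front to 140 mm behind the pin when in. Gripped here from above across its width (y), a finger presses the pin flush. Beside the tube nothing is above 14 mm until the deck, 30 mm behind.
- pin_tip (a point): tip of the spring pin's dome, on the +y side of the tube; moves with the pin
- leaf_mid (a point): middle of the leaf's part that lies open when the leaf is fully out; on its floor (14 mm above the worktop), travels with the leaf, axes as the rack's. The open part reaches 67 mm to -x (a front lip) and 67 mm to +x (the deck's front edge), and 111 mm to either side in y (side lips); lips are 20 mm above the worktop. Tins belong with their middles within 55 mm in x, 110 mm in y.
- knob_grip (a point): on the carousel's axis at the height to grip its knob, 129 mm above the worktop: a wooden bar 52 mm long along this frame's x, 16 mm wide along its y, 34 mm high. The frame turns with the carousel. The nearest thing below and beside the bar is the clear cover, its top 43 mm under this point.
- turntable (a joint): turn of the carousel since the start, rad, anticlockwise from above; no stops; friction about 0.08 N m, stays where left. Round wooden tray 250 mm across with five round pockets (66 mm wide inside, floor 25 mm, wall top and tray rim 35 mm above the worktop), 85 mm from the axis, 72 degrees apart, holding tins and timer in any order; some may be empty.
- carousel_front (a point): fixed: on the pockets' floor level, 85 mm from the axis, in the middle of the open front; this frame's -x points from the axis out through the opening. A clear cover (82 to 86 mm above the worktop, 45 to 138 mm from the axis) lies over the rest; the opening reaches 64 degrees to either side. Tins lift out freely within about 25 degrees of the front.
- tin_a: round spice tin with a metal lid, 48 mm across, 44 mm high, stands upright; origin at the middle of its underside, z up its axis. All spice tins are alike. May be absent.
- tin_b: round spice tin with a metal lid, 48 mm across, 44 mm high, stands upright; origin at the middle of its underside, z up its axis. All spice tins are alike. May be absent.
- tin_c: round spice tin with a metal lid, 48 mm across, 44 mm high, stands upright; origin at the middle of its underside, z up its axis. All spice tins are alike. May be absent.
- tin_d: round spice tin with a metal lid, 48 mm across, 44 mm high, stands upright; origin at the middle of its underside, z up its axis. All spice tins are alike. May be absent.
- timer: kitchen timer, white, ribbed round knob, 62 mm across, 47 mm high, origin under its middle: stays on the carousel
- mug: mug, 78 mm across, 101 mm high, with a handle: bystander on the right
- can: food can, 75 mm across, 58 mm high: bystander on the right
- lemon: lemon, 71 mm long: bystander behind the carousel
Mind the look-alikes: they are no part of the job. Leave any blue look-alike of the tin_a alone. Leave any turquoise look-alike of the tin_c alone.

How it is judged:
By the outcome, as a careful person would: the job done as asked, in the order asked, and still so for the second after the job is handed in, with the robot touching nothing.
Of tin_a, tin_b, tin_c, tin_d only 3 to 4 are there at a start; the rules pass over those that are not, and their reading is None.
At some moment in a run one of tin_a, tin_b, tin_c, tin_d may be knocked a few centimetres aside while the robot is not near it.
Once in a run the grip may slacken for a moment while it holds something.
It also fails if it takes over 210 s, if anything falls off the work surface, if the arm or the gripper's body presses on something with over 40 N, if the wrist force passes 120 N, or if a joint passes its speed limit or range.

## Working session

There is one attempt and no reset: what is moved stays moved. The work goes in short steps, Python scripts to look and compute and a tool call to move; the robot and the scene stay as the last step left them, time stands still between calls to the robot, and variables do not carry over. Pictures are saved under pics/ and viewed, and the job is handed in when it is done.

Besides the shell and the picture viewer there is one more tool, called after ">>>" as name([rows], argument=value, ...), one row to a line, values as JSON. apply_moves: Moves the arm, as the interface text tells. Its arguments: {"type":"object","properties":{"commands":{"type":"array"},"gripper":{"type":"number"}},"required":["commands"]}

```bash
ls; mkdir -p pics; python3 - <<'E'
from cell import sensors,get_image,camera_params,arm
import cv2,numpy as np
s=sensors.observe()
for k,v in s.items(): print(k,np.round(v,4))
print(arm.tcp_to_tips, [a for a in dir(arm) if a[0]!='_'])
for n in ("scene","top"):
    im=get_image(n); cv2.imwrite(f"pics/{n}0.png",cv2.resize(im,(800,600),interpolation=cv2.INTER_CUBIC)); cv2.imwrite(f"pics/{n}0raw.png",im)
    p=camera_params(n); print(n,{k:np.round(v,4).tolist() for k,v in p.items()})
E
```

```text
pics
clock 0.0
joint_positions [ 1.0743  0.309   1.6352 -0.      1.1997 -0.0697]
dq [ 0.0008 -0.0018 -0.001  -0.0001  0.0006 -0.0005]
joint_efforts [ 1.60000e-03 -4.15265e+01 -2.76661e+01  0.00000e+00  1.04000e-02
 -0.00000e+00]
eef_pos [0.2584 0.5682 0.241 ]
ee_rot [-3.000e-04  2.118e-01  9.773e-01 -1.100e-03]
wrist_force [-0.252   0.5066 -0.3466]
ft_torque [ 0.0138 -0.0022  0.0154]
width 0.0857
0.011 ['IKError', 'tcp_to_tips']
scene {'K': [[434.2383, 0.0, 253.9087], [0.0, 434.2383, 193.5171], [0.0, 0.0, 1.0]], 'R': [[0.8905, -0.4544, -0.0241], [-0.2556, -0.4556, -0.8527], [0.3764, 0.7655, -0.5219]], 't': [-0.4887, 0.2461, 1.3279]}
top {'K': [[407.7127, 0.0, 254.8942], [0.0, 407.7127, 188.6753], [0.0, 0.0, 1.0]], 'R': [[-0.0206, -0.9998, 0.0041], [-0.9845, 0.0195, -0.1742], [0.1741, -0.0076, -0.9847]], 't': [0.042, 0.5619, 1.6781]}
```

View pics/scene0.png

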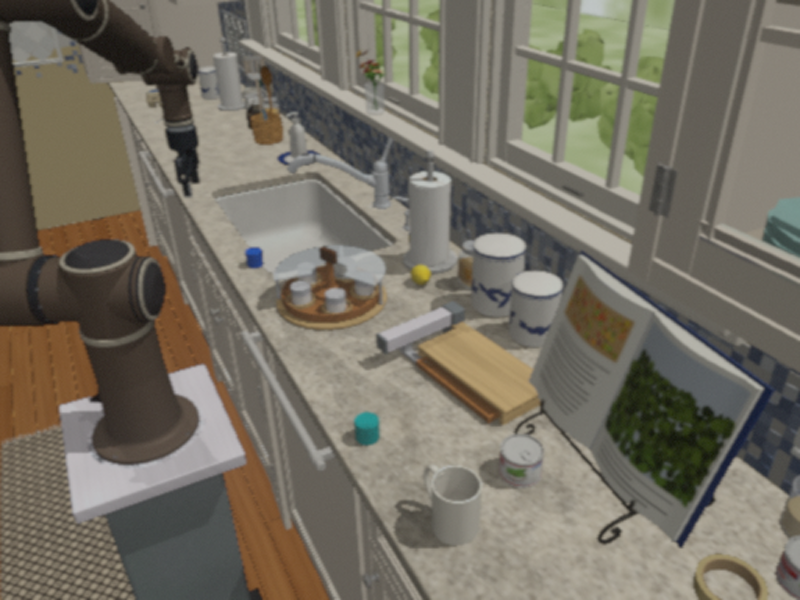

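View pics/top0.png

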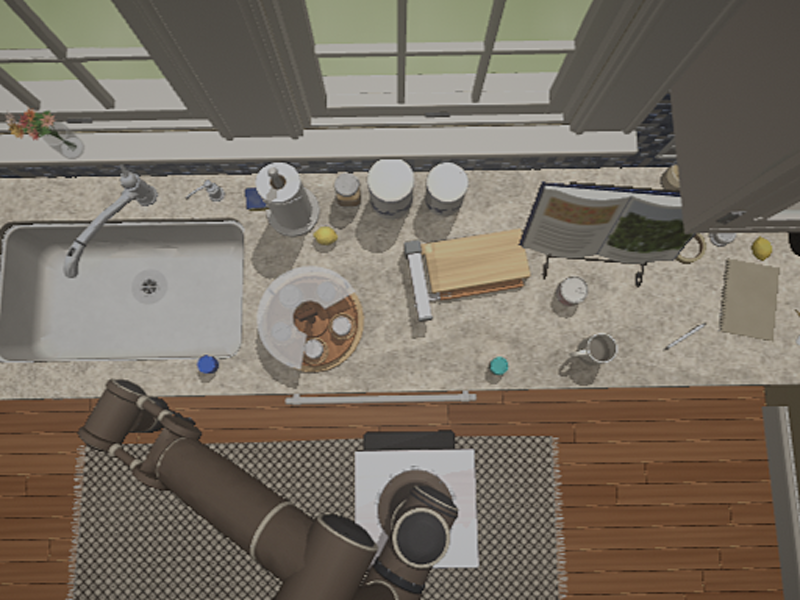

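The carousel is at top(310,318), with two tins in its open front. The rack is at top(475,265), with its tube on the left at (418,290). The blue (207,364) and turquoise (498,366) look-alikes stand outside the carousel. Next I'll enlarge crops.

```bash
cat > h.py <<'E'
import numpy as np,cv2
from cell import sensors,get_image,camera_params,arm
P={n:camera_params(n) for n in("scene","top")}
def ray(n,u,v):
    p=P[n];R,t=np.array(p["R"]),np.array(p["t"])
    d=R.T@np.linalg.solve(np.array(p["K"]),[u,v,1.]);return -R.T@t,d
def onz(n,u,v,z):
    o,d=ray(n,u,v);return o+d*(z-o[2])/d[2]
def proj(n,X):
    p=P[n];c=np.array(p["R"])@X+np.array(p["t"]);c=np.array(p["K"])@c;return c[:2]/c[2]
def tri(u1,u2): # scene px, top px
    A=[];b=[]
    M=np.zeros((3,3));r=np.zeros(3)
    for n,u in(("scene",u1),("top",u2)):
        o,d=ray(n,*u);d/=np.linalg.norm(d);Q=np.eye(3)-np.outer(d,d);M+=Q;r+=Q@o
    return np.linalg.solve(M,r)
def grab(tag):
    out={}
    for n in("scene","top"):
        im=get_image(n);cv2.imwrite(f"pics/{n}{tag}raw.png",im);out[n]=im
    return out
def crop(im,x0,y0,x1,y1,f,name):
    c=cv2.resize(im[y0:y1,x0:x1],None,fx=f,fy=f,interpolation=cv2.INTER_CUBIC);
    for x in range((x0//10+1)*10,x1,10): cv2.putText(c,str(x),((x-x0)*f,8),0,.3,(0,0,255),1);cv2.line(c,((x-x0)*f,10),((x-x0)*f,14),(0,0,255),1)
    for y in range((y0//10+1)*10,y1,10): cv2.putText(c,str(y),(0,(y-y0)*f),0,.3,(0,0,255),1)
    cv2.imwrite(name,c)
E
python3 - <<'E'
from h import *
t=cv2.imread("pics/top0raw.png");s=cv2.imread("pics/scene0raw.png")
crop(t,160,165,240,245,7,"pics/ct0.png")
crop(t,250,145,345,215,8,"pics/rt0.png")
crop(s,170,150,255,215,8,"pics/cs0.png")
crop(s,235,185,350,275,6,"pics/rs0.png")
E
```

```text
(no output)
```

View pics/ct0.png

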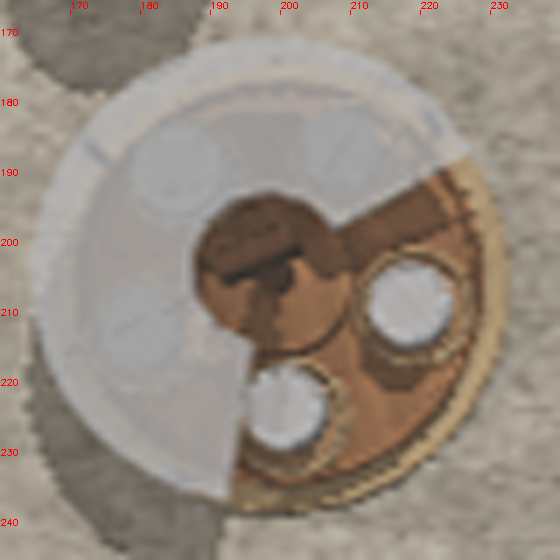

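View pics/rt0.png

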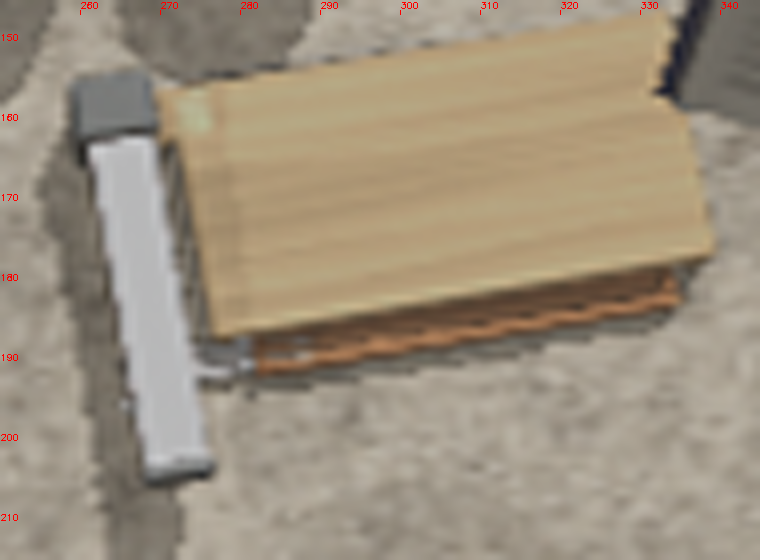

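View pics/cs0.png

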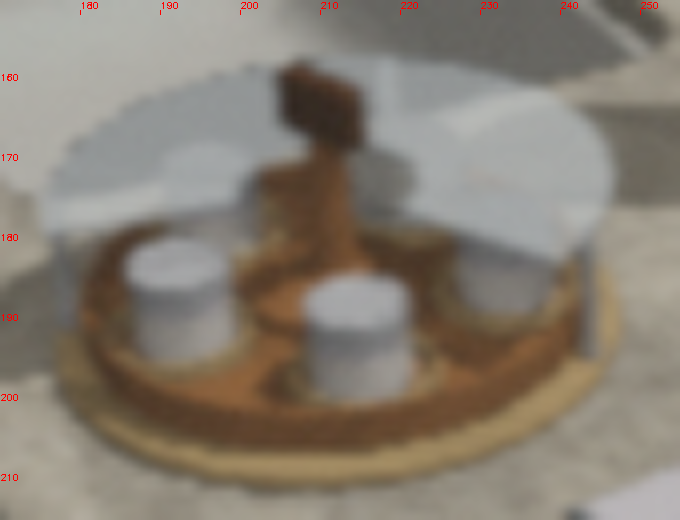

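View pics/rs0.png

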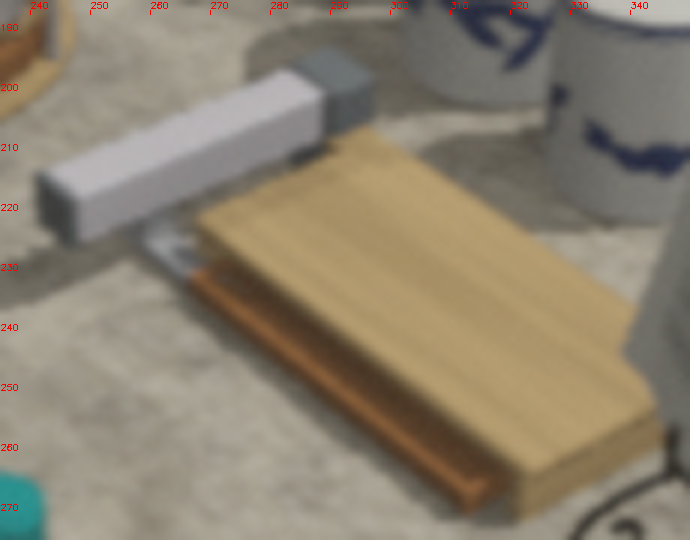

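```bash
python3 - <<'E'
from h import *
def sh(l,p): print(l,np.round(p,4))
fl=onz("top",277,187,.04);fr=onz("top",338.5,177,.04)
sh("deck FL",fl);sh("deck FR",fr);print("w",np.linalg.norm(fl-fr))
y=(fl-fr)/np.linalg.norm(fl-fr);print("yaw",np.arctan2(-y[0],y[1]))
for q in((260.5,164),(269,163),(268.5,204.5),(276.5,203.5)): sh("tube top",onz("top",*q,.072))
for q in((268,221),(323,264.5)): sh("scene deck",onz("scene",*q,.04))
for q in((240.5,214),(247.5,219),(288,202),(282,197)): sh("scene tube",onz("scene",*q,.072))
for q in((217,209),(200,223)): sh("tin top",onz("top",*q,.069))
for q in((192,183),(214.5,188)): sh("tin s",onz("scene",*q,.069))
for q in((207.5,187),(184,188),(179.5,212)): sh("hidden",onz("top",*q,.065))
# knob: bar ends
sh("knob tri",tri((211,163.5),(196,201)))
# cover circle centre
for q in((164.5,212),(231,208),(199,171),(199,238)): sh("base rim",onz("top",*q,.02))
s=cv2.imread("pics/top0raw.png")
E
```

```text
deck FL [ 0.5696 -0.0638  0.04  ]
deck FR [ 0.608  -0.3287  0.04  ]
w 0.26760116455043914
yaw 0.14363726728212545
tube top [0.664 0.005 0.072]
tube top [ 0.6676 -0.0311  0.072 ]
tube top [ 0.4908 -0.0243  0.072 ]
tube top [ 0.4943 -0.0576  0.072 ]
scene deck [ 0.5726 -0.061   0.04  ]
scene deck [ 0.6077 -0.3348  0.04  ]
scene tube [ 0.4898 -0.0204  0.072 ]
scene tube [ 0.4973 -0.0582  0.072 ]
scene tube [ 0.6671 -0.0339  0.072 ]
scene tube [0.6655 0.0048 0.072 ]
tin top [0.4766 0.1898 0.069 ]
tin top [0.4199 0.2601 0.069 ]
tin s [0.4204 0.2629 0.069 ]
tin s [0.481  0.1862 0.069 ]
hidden [0.5709 0.2296 0.065 ]
hidden [0.5686 0.3281 0.065 ]
hidden [0.4677 0.3458 0.065 ]
knob tri [0.5042 0.2685 0.128 ]
base rim [0.4745 0.4177 0.02  ]
base rim [0.486  0.1342 0.02  ]
base rim [0.6505 0.2714 0.02  ]
base rim [0.3613 0.2704 0.02  ]
```

```bash
cat >> h.py <<'E'
from scipy.spatial.transform import Rotation as Ro
def tool():
    s=sensors.observe();q=s["ee_rot"];R=Ro.from_quat([q[1],q[2],q[3],q[0]]).as_matrix();return s,np.array(s["eef_pos"]),R
def plan(x,y,z,jaw):
    """TCP target, jaw axis yaw (deg, mod 180) -> shift in tool axes, turn"""
    s,p,R=tool()
    sh=R.T@(np.array([x,y,z])-p)
    j=np.degrees(np.arctan2(R[1,1],R[0,1]))
    print("pos",p.round(4),"jaw",round(j,1),"q",np.round(s["joint_positions"],2),"t",s["clock"],"F",np.round(s["wrist_force"],1),"w",round(float(s["width"]),4))
    d=(jaw-j+90)%180-90
    for dd in(d,d-180*np.sign(d)): print("shift",sh.round(4),"turn",round(-np.radians(dd),3),"q6->",round(s["joint_positions"][5]+(np.arctan2(y,x)-s["joint_positions"][0])-np.radians(dd),2))
E
python3 - <<'E'
from h import *
from scipy.optimize import least_squares
M=[((0,.138),[(.5696,-.0638),(.5726,-.061)]),((0,-.138),[(.608,-.3287),(.6077,-.3348)]),((-.07,.187),[(.4908,-.0243),(.4898,-.0204)]),((-.07,.153),[(.4943,-.0576),(.4973,-.0582)])]
def T(a,p): c,s=np.cos(a[2]),np.sin(a[2]);return np.array([a[0]+c*p[0]-s*p[1],a[1]+s*p[0]+c*p[1]])
f=lambda a:np.concatenate([T(a,m)-np.array(q) for m,qs in M for q in qs])
r=least_squares(f,[.588,-.2,.14]);print(r.x.round(4),(r.fun*1000).round(1))
print("pin_seat",T(r.x,(-.03,.17)).round(4)); print("pin tip px pred",proj("top",np.r_[T(r.x,(-.03,.194)),.055]))
t=cv2.imread("pics/top0raw.png");crop(t,250,180,290,215,16,"pics/pin0.png");crop(t,180,188,220,218,16,"pics/kn0.png")
plan(*T(r.x,(-.03,.17)),.16,90+np.degrees(r.x[2]))
E
```

```text
[ 0.5884 -0.1975  0.1474] [-1.5  2.8 -4.5 -0.   0.6 -5.3  0.9  0.8  0.9  1.5  1.9 -2.4  2.4  1.1
 -0.6  1.7]
pin_seat [ 0.5337 -0.0338]
pin tip px pred [264.72120828 195.83165673]
pos [0.2584 0.5683 0.2412] jaw 65.5 q [ 1.07  0.31  1.64 -0.    1.2  -0.07] t 0.1 F [-0.7 -0.1 -1. ] w 0.0854
shift [-0.4999 -0.4339  0.082 ] turn -0.574 q6-> -1.78
shift [-0.4999 -0.4339  0.082 ] turn 2.567 q6-> 1.36
```

View pics/pin0.png

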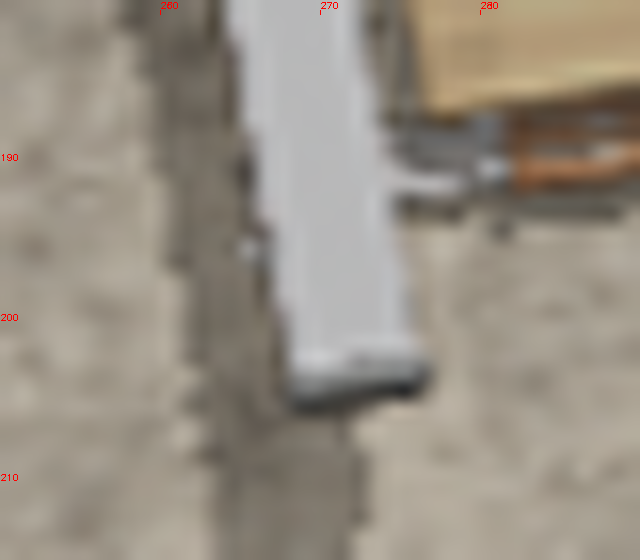

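View pics/kn0.png

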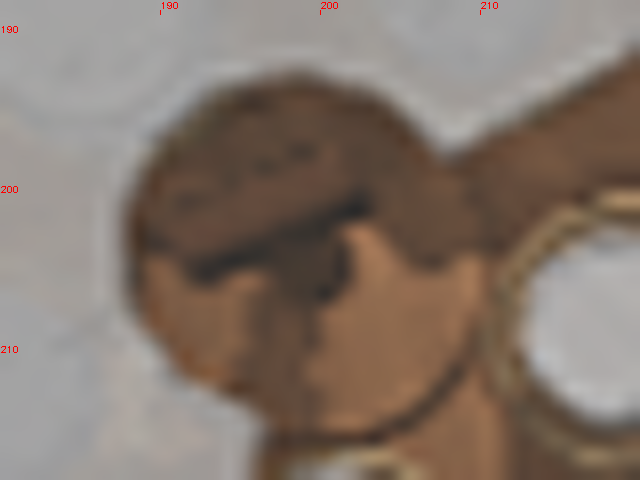

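The pin shows at top(265,195.5), and my fit predicted (264.7,195.8), so the rack fit holds. Now moving above the pin seat.

>>> apply_moves([
  [-0.045, -0.04, 0, -0.05],
  [-0.09, -0.08, 0, -0.1],
  [-0.135, -0.12, 0, -0.15],
  [-0.18, -0.16, 0, -0.2],
  [-0.225, -0.2, 0, -0.25],
  [-0.27, -0.24, 0, -0.3],
  [-0.315, -0.28, 0, -0.35],
  [-0.36, -0.315, 0, -0.42],
  [-0.41, -0.355, 0, -0.48],
  [-0.455, -0.395, 0.02, -0.53],
  [-0.5, -0.434, 0.05, -0.574],
  [-0.5, -0.434, 0.082, -0.574],
], gripper=0)

```text
clock: 1.6
eef_pos: [0.5364, -0.0368, 0.1601]
ee_rot: [0.002, -0.071, 0.997, -0.001]
wrist_force: [0.2, -0.2, -0.7]
width: 0.0852
```

```bash
python3 - <<'E'
from h import *
plan(.5337,-.0338,.047,98.4)
E
```

```text
pos [ 0.5364 -0.0368  0.1601] jaw 98.2 q [-0.15  0.24  1.91 -0.    0.99 -1.86] t 1.6 F [ 0.2 -0.2 -0.7] w 0.0852
shift [0.0026 0.0036 0.1131] turn -0.004 q6-> -1.78
shift [0.0026 0.0036 0.1131] turn 3.138 q6-> 1.36
```

>>> apply_moves([
  [0.0, 0.0, 0, 0],
  [0, 0, 0.04, 0],
  [0, 0, 0.07, 0],
  [0, 0, 0.07, 0],
])

```text
clock: 2.1
eef_pos: [0.5322, -0.0319, 0.0892]
ee_rot: [-0.002, -0.074, 0.997, 0.001]
wrist_force: [0.1, 0.3, 0.5]
width: 0.0856
```

```bash
python3 - <<'E'
from h import *
plan(.5337,-.0338,.047,98.4)
E
```

```text
pos [ 0.5322 -0.0319  0.0892] jaw 98.5 q [-0.14  0.34  1.95  0.    0.86 -1.86] t 2.1 F [0.1 0.3 0.5] w 0.0856
shift [-0.0014 -0.0022  0.0422] turn 0.002 q6-> -1.78
shift [-0.0014 -0.0022  0.0422] turn -3.14 q6-> -4.92
```

>>> apply_moves([
  [0, -0.001, 0.02, 0],
  [0, -0.001, 0.042, 0],
  [0, -0.001, 0.042, 0],
  [0, -0.001, 0.042, 0],
])

```text
clock: 2.6
eef_pos: [0.5359, -0.034, 0.0503]
ee_rot: [0.002, -0.074, 0.997, -0.0]
wrist_force: [-0.2, -0.3, 0.3]
width: 0.0852
```

```bash
python3 - <<'E'
from h import *
plan(.5337,-.0338,.047,98.4)
g=grab("1");crop(g["top"],240,170,300,215,12,"pics/g1t.png");crop(g["scene"],225,170,300,235,10,"pics/g1s.png")
plan(.5337,-.0338,.047,98.4)
E
```

```text
pos [ 0.5359 -0.034   0.0503] jaw 98.5 q [-0.14  0.41  1.96  0.    0.78 -1.86] t 2.6 F [-0.2 -0.3  0.3] w 0.0852
shift [0.0022 0.0005 0.0033] turn 0.001 q6-> -1.78
shift [0.0022 0.0005 0.0033] turn -3.14 q6-> -4.92
pos [ 0.5359 -0.0341  0.0501] jaw 98.5 q [-0.14  0.41  1.96  0.    0.78 -1.86] t 2.7 F [-0.1  0.3  0.1] w 0.0856
shift [0.0021 0.0006 0.0031] turn 0.001 q6-> -1.78
shift [0.0021 0.0006 0.0031] turn -3.141 q6-> -4.92
```

View pics/g1s.png

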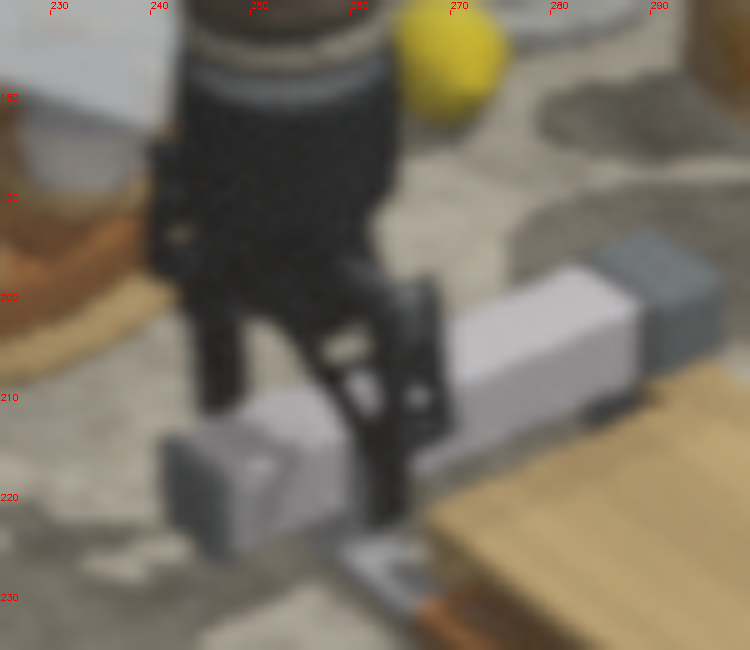

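The fingers straddle the tube at the pin, scene(250..265, 205..220). Correcting by 2 mm, then closing.

>>> apply_moves([
  [0.002, 0, 0.002, 0],
  [0.002, 0, 0.002, 0],
  [0.002, 0, 0.002, 0],
  [0.002, 0, 0.002, 0],
  [0.002, 0, 0.002, 0],
  [0.002, 0, 0.002, 0],
  [0.002, 0, 0.002, 0],
  [0.002, 0, 0.002, 0],
], gripper=1)

```text
clock: 3.7
eef_pos: [0.5316, -0.0304, 0.0472]
ee_rot: [-0.001, -0.071, 0.997, 0.004]
wrist_force: [-3.1, 14.3, 10.1]
width: 0.0329
```

```bash
python3 - <<'E'
from h import *
plan(.5337,-.0338,.047,98.4)
E
```

```text
pos [ 0.5316 -0.0304  0.0472] jaw 98.2 q [-0.14  0.41  1.96  0.01  0.77 -1.86] t 3.7 F [-3.1 14.3 10.1] w 0.0329
shift [-0.0016 -0.0036  0.0002] turn -0.004 q6-> -1.79
shift [-0.0016 -0.0036  0.0002] turn 3.138 q6-> 1.35
```

>>> apply_moves([
  [0.001, 0.002, 0, 0],
  [0.003, 0.003, 0, 0],
  [0.006, 0.003, 0, 0],
  [0.009, 0.003, 0, 0],
  [0.012, 0.003, 0, 0],
  [0.012, 0.003, 0, 0],
])

```text
clock: 4.45
eef_pos: [0.5215, -0.032, 0.0473]
ee_rot: [0.001, -0.072, 0.997, 0.001]
wrist_force: [0.1, 5.6, 5.9]
width: 0.033
```

>>> apply_moves([
  [0.008, 0, 0, 0],
  [0.016, 0, 0, 0],
  [0.024, 0, 0, 0],
  [0.032, 0, 0, 0],
  [0.038, 0, 0, 0],
  [0.042, 0, 0, 0],
  [0.045, 0, 0, 0],
  [0.047, 0, 0, 0],
  [0.047, 0, 0, 0],
])

```text
clock: 5.58
eef_pos: [0.4747, -0.039, 0.0473]
ee_rot: [0.001, -0.072, 0.997, 0.001]
wrist_force: [-1.7, 5.5, 8.9]
width: 0.0328
```

```bash
python3 - <<'E'
from h import *
plan(.5337,-.0338,.047,98.4)
g=grab("2");crop(g["top"],240,165,300,225,10,"pics/g2t.png");crop(g["scene"],225,170,300,245,8,"pics/g2s.png")
E
```

```text
pos [ 0.4747 -0.039   0.0473] jaw 98.2 q [-0.18  0.32  2.1   0.    0.72 -1.89] t 5.575 F [-1.7  5.5  8.9] w 0.0328
shift [-0.0591 -0.0033  0.0004] turn -0.003 q6-> -1.78
shift [-0.0591 -0.0033  0.0004] turn 3.139 q6-> 1.36
```

View pics/g2t.png

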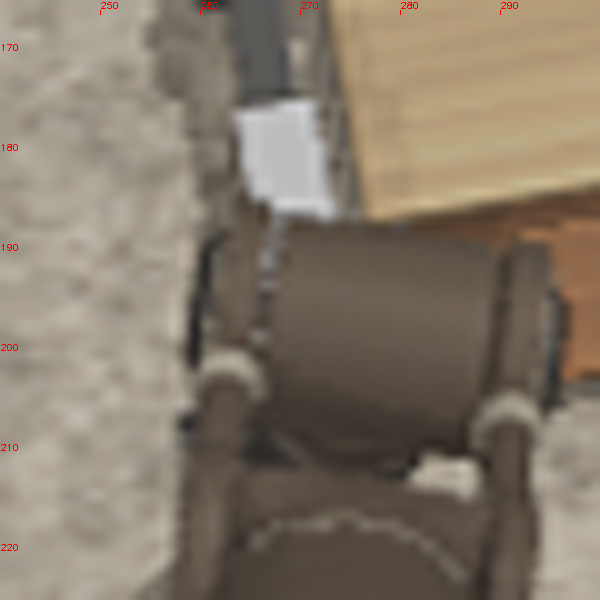

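The leaf is out by about 57–60 mm: the tube's rear end is at top(266,175), and was at (265,163). I'll creep until the pin stops it.

>>> apply_moves([
  [0.001, 0, 0, 0],
  [0.002, 0, 0, 0],
  [0.003, 0, 0, 0],
  [0.003, 0, 0, 0],
])

```text
clock: 6.18
eef_pos: [0.4721, -0.0394, 0.0473]
ee_rot: [0.001, -0.072, 0.997, 0.001]
wrist_force: [1.4, 6.6, 6.3]
width: 0.0333
```

>>> apply_moves([
  [0.001, 0, 0, 0],
  [0.002, 0, 0, 0],
  [0.003, 0, 0, 0],
  [0.003, 0, 0, 0],
])

```text
clock: 6.68
eef_pos: [0.4703, -0.0397, 0.0473]
ee_rot: [0.003, -0.071, 0.997, 0.001]
wrist_force: [5.0, 8.5, 2.2]
width: 0.0333
```

>>> apply_moves([
  [0.001, 0, 0, 0],
  [0.002, 0, 0, 0],
  [0.002, 0, 0, 0],
])

```text
clock: 7.05
eef_pos: [0.4701, -0.0398, 0.0474]
ee_rot: [0.005, -0.071, 0.997, 0.001]
wrist_force: [9.4, 9.8, -1.6]
width: 0.033
```

Blocked: +2 mm commanded gave no motion and the force rose, so the pin is in the second hole. Opening and sliding back to the pin.

>>> apply_moves([
  [-0.004, 0, 0, 0],
  [-0.004, 0, 0, 0],
  [-0.004, 0, 0, 0],
])

```text
clock: 7.42
eef_pos: [0.4709, -0.0396, 0.0473]
ee_rot: [0.001, -0.072, 0.997, 0.001]
wrist_force: [0.8, 6.3, 7.0]
width: 0.0329
```

>>> apply_moves([
  [0, 0, 0, 0],
  [0, 0, 0, 0],
  [0, 0, 0, 0],
  [0, 0, 0, 0],
  [0, 0, 0, 0],
  [-0.015, 0, 0, 0],
  [-0.03, 0, 0, 0],
  [-0.045, 0, 0, 0],
  [-0.058, 0, 0, 0],
  [-0.058, 0, 0, 0],
  [-0.058, 0, 0, 0],
], gripper=0)

```text
clock: 8.8
eef_pos: [0.5264, -0.032, 0.0459]
ee_rot: [-0.001, -0.074, 0.997, 0.0]
wrist_force: [-0.1, -0.2, -0.3]
width: 0.0855
```

```bash
python3 - <<'E'
from h import *
plan(.533,-.031,.047,98.4)
g=grab("3");crop(g["scene"],225,170,300,245,8,"pics/g3s.png")
plan(.533,-.031,.047,98.4)
E
```

```text
pos [ 0.5264 -0.032   0.0459] jaw 98.4 q [-0.14  0.4   1.98 -0.    0.76 -1.86] t 8.8 F [-0.1 -0.2 -0.3] w 0.0855
shift [-0.0067  0.0001 -0.0011] turn 0.001 q6-> -1.78
shift [-0.0067  0.0001 -0.0011] turn -3.141 q6-> -4.92
pos [ 0.5261 -0.0321  0.046 ] jaw 98.4 q [-0.14  0.4   1.98 -0.    0.76 -1.86] t 8.9 F [-0.2 -1.4 -0.6] w 0.0853
shift [-0.007   0.0001 -0.0011] turn 0.001 q6-> -1.78
shift [-0.007   0.0001 -0.0011] turn -3.141 q6-> -4.92
```

View pics/g3s.png

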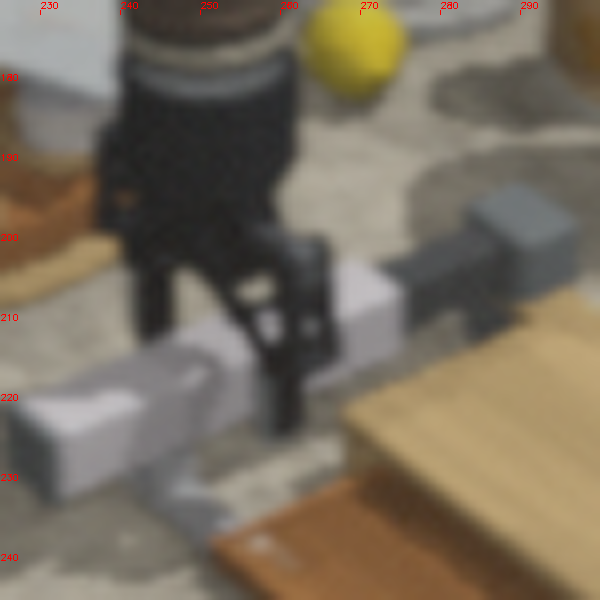

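>>> apply_moves([
  [-0.007, 0.001, -0.001, 0],
  [-0.007, 0.001, -0.001, 0],
  [-0.007, 0.001, -0.001, 0],
])

```text
clock: 9.28
eef_pos: [0.5339, -0.0301, 0.0474]
ee_rot: [0.0, -0.074, 0.997, -0.0]
wrist_force: [-0.0, -0.5, -0.1]
width: 0.0856
```

>>> apply_moves([
  [0, 0, 0, 0],
  [0, 0, 0, 0],
  [0, 0, 0, 0],
  [0, 0, 0, 0],
  [0, 0, 0, 0],
  [0, 0, 0, 0],
  [0, 0, 0, 0],
  [0, 0, 0, 0],
], gripper=1)

```text
clock: 10.28
eef_pos: [0.5338, -0.03, 0.0476]
ee_rot: [-0.0, -0.073, 0.997, 0.0]
wrist_force: [-1.5, 0.5, 6.1]
width: 0.0333
```

>>> apply_moves([
  [0.002, 0, 0, 0],
  [0.004, 0, 0, 0],
  [0.007, 0, 0, 0],
  [0.01, 0, 0, 0],
  [0.013, 0, 0, 0],
  [0.02, 0, 0, 0],
  [0.028, 0, 0, 0],
  [0.036, 0, 0, 0],
  [0.044, 0, 0, 0],
  [0.05, 0, 0, 0],
  [0.054, 0, 0, 0],
  [0.056, 0, 0, 0],
])

```text
clock: 11.78
eef_pos: [0.4797, -0.0382, 0.0477]
ee_rot: [0.002, -0.073, 0.997, -0.0]
wrist_force: [4.3, 3.5, 1.4]
width: 0.0332
```

>>> apply_moves([
  [0.001, 0, 0, 0],
  [0.002, 0, 0, 0],
  [0.003, 0, 0, 0],
  [0.003, 0, 0, 0],
])

```text
clock: 12.28
eef_pos: [0.4755, -0.0389, 0.0476]
ee_rot: [0.0, -0.073, 0.997, -0.0]
wrist_force: [1.7, 2.8, 5.4]
width: 0.0331
```

>>> apply_moves([
  [0.001, 0, 0, 0],
  [0.002, 0, 0, 0],
  [0.002, 0, 0, 0],
])

```text
clock: 12.65
eef_pos: [0.4739, -0.0391, 0.0476]
ee_rot: [0.0, -0.073, 0.997, -0.0]
wrist_force: [2.8, 3.2, 5.7]
width: 0.0334
```

>>> apply_moves([
  [0.001, 0, 0, 0],
  [0.002, 0, 0, 0],
  [0.002, 0, 0, 0],
])

```text
clock: 13.02
eef_pos: [0.4736, -0.0392, 0.0477]
ee_rot: [0.002, -0.073, 0.997, -0.0]
wrist_force: [6.9, 5.3, 1.2]
width: 0.0333
```

>>> apply_moves([
  [0.001, 0, 0, 0],
  [0.002, 0, 0, 0],
  [0.002, 0, 0, 0],
])

```text
clock: 13.4
eef_pos: [0.4735, -0.0392, 0.0477]
ee_rot: [0.004, -0.073, 0.997, -0.0]
wrist_force: [12.0, 6.7, -5.1]
width: 0.0331
```

Blocked again, so the pin is in the third hole. Releasing and lifting.

>>> apply_moves([
  [-0.005, 0, 0, 0],
  [-0.005, 0, 0, 0],
])

```text
clock: 13.65
eef_pos: [0.4745, -0.039, 0.0476]
ee_rot: [-0.0, -0.074, 0.997, -0.0]
wrist_force: [1.6, 2.2, 7.6]
width: 0.033
```

>>> apply_moves([
  [0, 0, 0, 0],
  [0, 0, 0, 0],
  [0, 0, 0, 0],
  [0, 0, 0, 0],
  [0, 0, 0, 0],
  [0, 0, -0.03, 0],
  [0, 0, -0.06, 0],
  [0, 0, -0.1, 0],
  [0.03, 0.05, -0.14, 0],
  [0.06, 0.11, -0.16, 0],
  [0.08, 0.16, -0.16, 0],
  [0.08, 0.16, -0.16, 0],
], gripper=0)

```text
clock: 15.15
eef_pos: [0.3699, 0.1099, 0.2076]
ee_rot: [0.0, -0.076, 0.997, 0.0]
wrist_force: [-0.2, -0.6, 0.6]
width: 0.0855
```

```bash
python3 - <<'E'
from h import *
g=grab("4");crop(g["top"],245,150,345,225,8,"pics/g4t.png");crop(g["scene"],200,160,345,280,5,"pics/g4s.png")
crop(g["top"],160,165,240,245,8,"pics/g4c.png")
plan(.503,.2695,.22,20.6)
E
```

```text
pos [0.3716 0.1081 0.2074] jaw 98.6 q [ 0.17 -0.13  2.19 -0.    1.08 -1.55] t 15.25 F [0.1 0.6 0.4] w 0.0852
shift [-0.154   0.14   -0.0125] turn 1.361 q6-> 0.13
shift [-0.154   0.14   -0.0125] turn -1.78 q6-> -3.01
```

View pics/g4t.png

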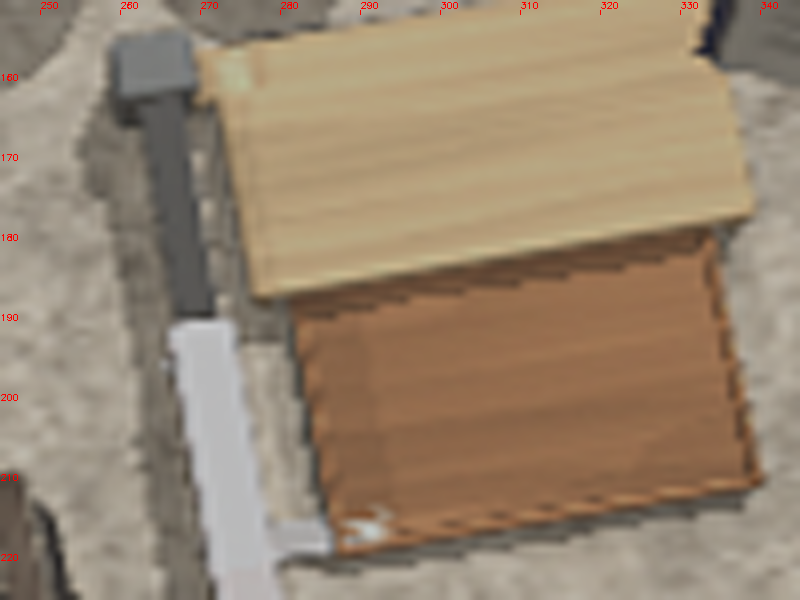

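View pics/g4s.png

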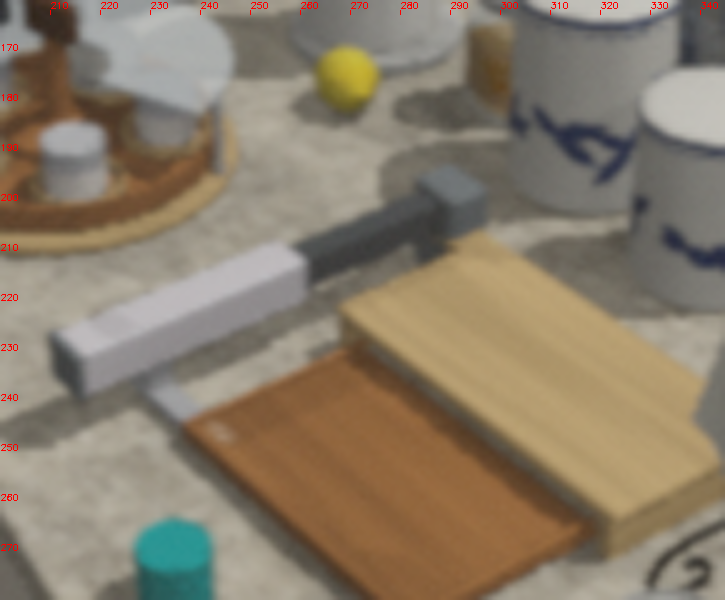

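View pics/g4c.png

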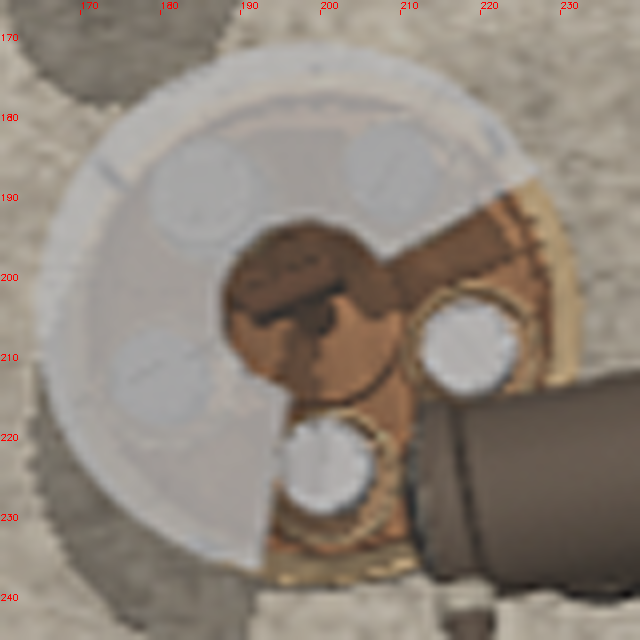

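```bash
python3 - <<'E'
from h import *
ax=np.array([.503,.2695])
for q in((207.5,198),(226,187.5),(195.5,215),(192,236.5)):
    p=onz("top",*q,.086)[:2]-ax; print("cover",(p+ax).round(4),"r",np.linalg.norm(p).round(3),"ang",np.degrees(np.arctan2(p[1],p[0])).round(1))
for q,z in(((217,209),.069),((200,223),.069),((207.5,186.5),.069),((184.3,188),.069),((179.5,212),.069)):
    p=onz("top",*q,z)[:2]-ax; print("tin",(p+ax).round(4),"r",np.linalg.norm(p).round(3),"ang",np.degrees(np.arctan2(p[1],p[0])).round(1))
# knob bar edge angles
a,b=onz("top",191.5,204.5,.13),onz("top",203,200.5,.13);d=b-a;print("bar",np.degrees(np.arctan2(d[1],d[0])))
a,b=onz("top",190.5,200.5,.146),onz("top",200,197,.146);d=b-a;print("bar",np.degrees(np.arctan2(d[1],d[0])))
c=(0.5884,-.1975,.1474)
def inv(p):
    d=np.array(p[:2])-c[:2];C,S=np.cos(c[2]),np.sin(c[2]);return np.round([C*d[0]+S*d[1],-S*d[0]+C*d[1]],4)
for q in((286,218.5),(339.5,210)): print("lip rack",inv(onz("top",*q,.02)))
for q in((237,246),): print("lip scene",inv(onz("scene",*q,.02)))
E
```

```text
cover [0.5209 0.2273] r 0.046 ang -67.0
cover [0.5635 0.1506] r 0.133 ang -63.1
cover [0.4515 0.2764] r 0.052 ang 172.4
cover [0.3641 0.2902] r 0.14 ang 171.5
tin [0.4766 0.1898] r 0.084 ang -108.3
tin [0.4199 0.2601] r 0.084 ang -173.5
tin [0.5723 0.2291] r 0.08 ang -30.2
tin [0.5679 0.3262] r 0.086 ang 41.1
tin [0.4672 0.3451] r 0.084 ang 115.3
bar -71.63485943339501
bar -70.5253404868709
lip rack [-0.136   0.1195]
lip rack [-0.1383 -0.1126]
lip scene [-0.1417  0.1094]
```

Leaf: the front lip is at rack x ≈ -0.137, so the 0.120 stop is confirmed. The opening's centre faces -126° from the axis. The tin at top(217,209), at -108°, is already within 25° of it. It is grey-lidded and sits in a carousel pocket, unlike the blue and turquoise look-alikes on the worktop. Picking it first.

```bash
python3 - <<'E'
from h import *
plan(.478,.189,.13,162)
E
```

```text
pos [0.3716 0.1081 0.2074] jaw 98.6 q [ 0.17 -0.13  2.19 -0.    1.08 -1.55] t 15.25 F [0.1 0.6 0.4] w 0.0852
shift [-0.1172  0.0642  0.0775] turn -1.107 q6-> -2.45
shift [-0.1172  0.0642  0.0775] turn 2.035 q6-> 0.69
```

>>> apply_moves([
  [-0.01, 0.006, 0, 0.18],
  [-0.02, 0.012, 0, 0.36],
  [-0.03, 0.018, 0, 0.54],
  [-0.04, 0.024, 0, 0.72],
  [-0.05, 0.03, 0, 0.9],
  [-0.06, 0.036, 0, 1.08],
  [-0.07, 0.042, 0, 1.26],
  [-0.08, 0.048, 0, 1.44],
  [-0.095, 0.054, 0.01, 1.62],
  [-0.11, 0.06, 0.03, 1.8],
  [-0.117, 0.064, 0.05, 1.98],
  [-0.117, 0.064, 0.077, 2.035],
], gripper=0.22)

```text
clock: 16.75
eef_pos: [0.4809, 0.1867, 0.1295]
ee_rot: [0.001, 0.811, 0.585, 0.001]
wrist_force: [-0.2, -0.7, -0.2]
width: 0.0666
```

```bash
python3 - <<'E'
from h import *
plan(.478,.189,.05,162)
E
```

```text
pos [0.4809 0.1867 0.1295] jaw -18.4 q [ 0.29  0.24  1.98 -0.    0.92  0.61] t 16.75 F [-0.2 -0.7 -0.2] w 0.0666
shift [ 0.0012 -0.0036  0.0795] turn -0.008 q6-> 0.69
shift [ 0.0012 -0.0036  0.0795] turn 3.134 q6-> 3.83
```

>>> apply_moves([
  [0, 0, 0.02, 0],
  [0, 0, 0.045, 0],
  [0, 0, 0.045, 0],
  [0, 0, 0.045, 0],
])

```text
clock: 17.25
eef_pos: [0.4793, 0.1872, 0.0855]
ee_rot: [0.0, 0.81, 0.586, 0.0]
wrist_force: [0.9, -0.4, -0.1]
width: 0.0667
```

```bash
python3 - <<'E'
from h import *
plan(.478,.189,.05,162)
g=grab("5");crop(g["scene"],170,140,255,215,8,"pics/g5s.png")
plan(.478,.189,.05,162)
E
```

```text
pos [0.4793 0.1872 0.0855] jaw -18.3 q [ 0.29  0.31  2.   -0.    0.83  0.61] t 17.25 F [ 0.9 -0.4 -0.1] w 0.0667
shift [ 0.0013 -0.0018  0.0355] turn -0.004 q6-> 0.69
shift [ 0.0013 -0.0018  0.0355] turn 3.137 q6-> 3.83
pos [0.4796 0.1878 0.0863] jaw -18.2 q [ 0.29  0.31  2.   -0.    0.83  0.61] t 17.35 F [0.4 0.3 1.3] w 0.0664
shift [ 0.0006 -0.0019  0.0363] turn -0.004 q6-> 0.69
shift [ 0.0006 -0.0019  0.0363] turn 3.138 q6-> 3.83
```

View pics/g5s.png

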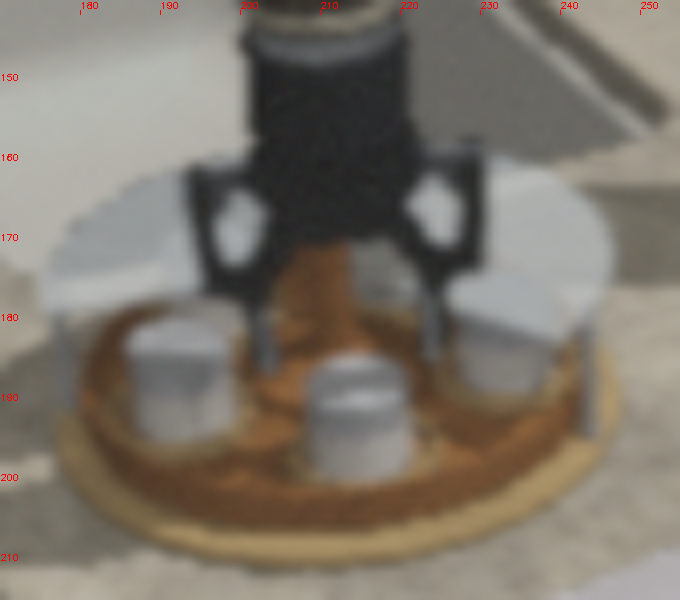

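The fingertips are at scene(203,187) and (224,184), straddling the lid at (214,189). Descending and closing.

>>> apply_moves([
  [0.001, -0.001, 0.018, 0],
  [0.001, -0.001, 0.035, 0],
  [0.001, -0.001, 0.035, 0],
  [0.001, -0.001, 0.035, 0],
])

```text
clock: 17.85
eef_pos: [0.4773, 0.1893, 0.0498]
ee_rot: [-0.0, 0.81, 0.587, -0.0]
wrist_force: [0.3, 0.2, -0.4]
width: 0.0664
```

>>> apply_moves([
  [0, 0, 0, 0],
  [0, 0, 0, 0],
  [0, 0, 0, 0],
  [0, 0, 0, 0],
  [0, 0, 0, 0],
], gripper=1)

```text
clock: 18.48
eef_pos: [0.4785, 0.1896, 0.0511]
ee_rot: [0.0, 0.81, 0.587, 0.001]
wrist_force: [0.3, -0.4, 6.1]
width: 0.0464
```

>>> apply_moves([
  [0, 0, -0.005, 0],
  [0, 0, -0.01, 0],
  [0, 0, -0.02, 0],
  [0, 0, -0.04, 0],
  [0, 0, -0.07, 0],
  [0, 0, -0.09, 0],
  [0, 0, -0.09, 0],
])

```text
clock: 19.35
eef_pos: [0.4791, 0.1898, 0.1424]
ee_rot: [0.001, 0.81, 0.587, 0.002]
wrist_force: [1.1, 0.4, -0.9]
width: 0.0461
```

```bash
python3 - <<'E'
from h import *
c=(0.5884,-.1975,.1474)
def W(x,y): C,S=np.cos(c[2]),np.sin(c[2]);return (c[0]+C*x-S*y,c[1]+S*x+C*y)
for y in(-.0825,-.0275,.0275,.0825): print(np.round(W(-.068,y),4))
plan(*W(-.068,-.0825),.14,8.4)
E
```

```text
[ 0.5333 -0.2891]
[ 0.5252 -0.2347]
[ 0.5171 -0.1803]
[ 0.509  -0.1259]
pos [0.4791 0.1898 0.1424] jaw -18.2 q [0.29 0.22 1.97 0.   0.95 0.61] t 19.35 F [ 1.1  0.4 -0.9] w 0.0461
shift [-0.4382  0.2007  0.002 ] turn -0.464 q6-> -0.64
shift [-0.4382  0.2007  0.002 ] turn 2.678 q6-> 2.5
```

>>> apply_moves([
  [-0.03, 0.014, 0, 0],
  [-0.07, 0.032, 0, -0.05],
  [-0.115, 0.053, 0, -0.1],
  [-0.16, 0.073, 0, -0.16],
  [-0.205, 0.094, 0, -0.22],
  [-0.25, 0.115, 0, -0.28],
  [-0.295, 0.135, 0, -0.34],
  [-0.34, 0.156, 0, -0.4],
  [-0.38, 0.174, 0, -0.464],
  [-0.415, 0.19, 0, -0.464],
  [-0.438, 0.201, 0, -0.464],
  [-0.438, 0.201, 0, -0.464],
])

```text
clock: 20.85
eef_pos: [0.5318, -0.2908, 0.1395]
ee_rot: [-0.0, 0.654, 0.756, -0.0]
wrist_force: [-0.1, 1.1, -0.2]
width: 0.0466
```

```bash
python3 - <<'E'
from h import *
plan(.5333,-.2891,.041,8.4)
E
```

```text
pos [ 0.5318 -0.2908  0.1395] jaw 8.3 q [-0.57  0.39  1.76  0.    1.   -0.72] t 20.85 F [-0.1  1.1 -0.2] w 0.0466
shift [0.0014 0.0018 0.0985] turn -0.002 q6-> -0.64
shift [0.0014 0.0018 0.0985] turn 3.14 q6-> 2.5
```

>>> apply_moves([
  [0.001, 0.001, 0.03, 0],
  [0.001, 0.001, 0.06, 0],
  [0.001, 0.001, 0.08, 0],
  [0.001, 0.001, 0.092, 0],
  [0.001, 0.001, 0.097, 0],
  [0.001, 0.001, 0.099, 0],
  [0.001, 0.001, 0.099, 0],
])

```text
clock: 21.72
eef_pos: [0.5334, -0.2888, 0.042]
ee_rot: [0.001, 0.653, 0.757, 0.0]
wrist_force: [0.1, 0.4, -0.3]
width: 0.0466
```

>>> apply_moves([
  [0, 0, 0.001, 0],
  [0, 0, 0.002, 0],
  [0, 0, 0.002, 0],
])

```text
clock: 22.1
eef_pos: [0.5333, -0.2888, 0.0402]
ee_rot: [0.001, 0.653, 0.757, 0.0]
wrist_force: [-1.1, 0.4, 3.5]
width: 0.046
```

>>> apply_moves([
  [0, 0, 0, 0],
  [0, 0, 0, 0],
  [0, 0, 0, 0],
  [0, 0, -0.02, 0],
  [0, 0, -0.05, 0],
  [0, 0, -0.1, 0],
  [0, 0, -0.16, 0],
  [0, 0, -0.17, 0],
], gripper=0.22)

```text
clock: 23.1
eef_pos: [0.5364, -0.2906, 0.2171]
ee_rot: [0.006, 0.653, 0.757, 0.001]
wrist_force: [1.1, -0.8, 0.3]
width: 0.0665
```

```bash
python3 - <<'E'
from h import *
plan(.5035,.269,.215,19.2)
E
```

```text
pos [ 0.5364 -0.2906  0.2171] jaw 8.4 q [-0.57  0.3   1.7   0.    1.13 -0.71] t 23.1 F [ 1.1 -0.8  0.3] w 0.0665
shift [ 0.5584  0.0494 -0.0022] turn -0.188 q6-> 0.16
shift [ 0.5584  0.0494 -0.0022] turn 2.954 q6-> 3.3
```

>>> apply_moves([
  [0.03, 0.003, 0, 0],
  [0.08, 0.007, 0, 0],
  [0.135, 0.012, 0, 0],
  [0.19, 0.017, 0, 0],
  [0.245, 0.022, 0, 0],
  [0.3, 0.027, 0, -0.04],
  [0.355, 0.032, 0, -0.08],
  [0.41, 0.037, 0, -0.12],
  [0.465, 0.041, 0, -0.16],
  [0.515, 0.046, 0, -0.188],
  [0.558, 0.049, 0, -0.188],
  [0.558, 0.049, 0, -0.188],
])

```text
clock: 24.6
eef_pos: [0.4988, 0.2735, 0.2094]
ee_rot: [-0.0, 0.578, 0.816, 0.0]
wrist_force: [-0.8, -0.6, -0.1]
width: 0.0668
```

```bash
python3 - <<'E'
from h import *
plan(.5035,.269,.13,19.2)
g=grab("6");crop(g["top"],280,150,345,225,8,"pics/g6t.png")
E
```

```text
pos [0.4988 0.2735 0.2094] jaw 19.4 q [0.42 0.23 1.8  0.   1.11 0.09] t 24.6 F [-0.8 -0.6 -0.1] w 0.0668
shift [-0.0058  0.0029  0.0794] turn 0.004 q6-> 0.16
shift [-0.0058  0.0029  0.0794] turn -3.137 q6-> -2.99
```

View pics/g6t.png

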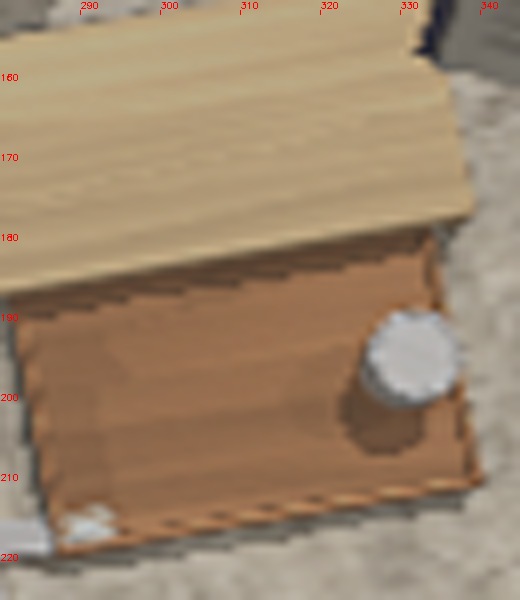

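The tin stands upright on the leaf at top(331,195). Now the knob.

>>> apply_moves([
  [-0.004, 0.002, 0.02, 0],
  [-0.004, 0.002, 0.05, 0],
  [-0.004, 0.002, 0.05, 0],
  [-0.004, 0.002, 0.05, 0],
])

```text
clock: 25.2
eef_pos: [0.5034, 0.2669, 0.1601]
ee_rot: [0.0, 0.58, 0.815, 0.0]
wrist_force: [-0.4, 0.3, 0.1]
width: 0.0667
```

```bash
python3 - <<'E'
from h import *
plan(.5035,.269,.121,19.2)
g=grab("7");crop(g["scene"],170,120,255,205,7,"pics/g7s.png")
plan(.5035,.269,.121,19.2)
E
```

```text
pos [0.5034 0.2669 0.1601] jaw 19.1 q [ 0.41  0.3   1.83 -0.    1.01  0.08] t 25.2 F [-0.4  0.3  0.1] w 0.0667
shift [0.0019 0.0007 0.0391] turn -0.001 q6-> 0.16
shift [0.0019 0.0007 0.0391] turn 3.14 q6-> 3.3
pos [0.504  0.2676 0.1609] jaw 19.2 q [ 0.41  0.29  1.83 -0.    1.01  0.08] t 25.3 F [ 0.4  0.3 -0.1] w 0.0665
shift [ 0.0014 -0.0001  0.0399] turn -0.001 q6-> 0.16
shift [ 0.0014 -0.0001  0.0399] turn 3.141 q6-> 3.3
```

View pics/g7s.png

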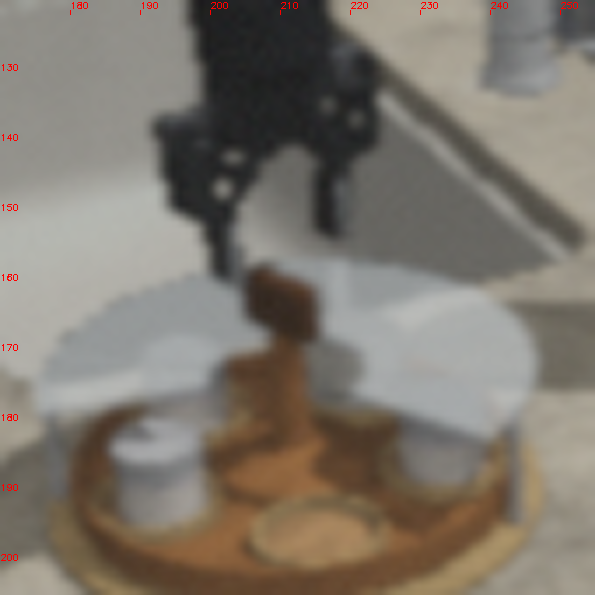

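>>> apply_moves([
  [0.001, 0, 0.02, 0],
  [0.001, 0, 0.039, 0],
  [0.001, 0, 0.039, 0],
  [0.001, 0, 0.039, 0],
])

```text
clock: 25.8
eef_pos: [0.5028, 0.2687, 0.1206]
ee_rot: [0.0, 0.579, 0.815, 0.0]
wrist_force: [0.2, -0.7, 0.3]
width: 0.0668
```

>>> apply_moves([
  [0, 0, 0, 0],
  [0, 0, 0, 0],
  [0, 0, 0, 0],
  [0, 0, 0, 0],
  [0, 0, 0, 0],
  [0, 0, 0, 0],
  [0, 0, 0, 0],
], gripper=1)

```text
clock: 26.68
eef_pos: [0.5034, 0.2685, 0.1209]
ee_rot: [0.001, 0.579, 0.815, 0.001]
wrist_force: [2.6, -2.6, 4.6]
width: 0.0153
```

```bash
python3 - <<'E'
from h import *
plan(.5035,.269,.121,19.2)
E
```

```text
pos [0.5034 0.2685 0.1209] jaw 19.2 q [ 0.41  0.35  1.85 -0.    0.94  0.08] t 26.675 F [ 2.6 -2.6  4.6] w 0.0153
shift [ 0.0004  0.0003 -0.0001] turn 0.0 q6-> 0.16
shift [ 0.0004  0.0003 -0.0001] turn -3.141 q6-> -2.99
```

>>> apply_moves([
  [0, 0, 0, -0.03],
  [0, 0, 0, -0.1],
  [0, 0, 0, -0.2],
  [0, 0, 0, -0.3],
  [0, 0, 0, -0.4],
  [0, 0, 0, -0.5],
  [0, 0, 0, -0.6],
  [0, 0, 0, -0.69],
  [0, 0, 0, -0.77],
  [0, 0, 0, -0.82],
  [0, 0, 0, -0.84],
  [0, 0, 0, -0.84],
])

```text
clock: 28.18
eef_pos: [0.5053, 0.2702, 0.1209]
ee_rot: [0.003, 0.196, 0.981, 0.002]
wrist_force: [7.8, 1.9, -0.4]
width: 0.0153
```

>>> apply_moves([
  [0, 0, 0, 0],
  [0, 0, 0, 0],
  [0, 0, 0, 0],
  [0, 0, -0.03, 0],
  [0, 0, -0.06, 0],
  [0, 0, -0.09, 0],
  [0.05, 0, -0.1, 0],
  [0.1, 0, -0.1, 0],
  [0.1, 0, -0.1, 0],
], gripper=0.22)

```text
clock: 29.3
eef_pos: [0.4068, 0.3077, 0.2198]
ee_rot: [-0.001, 0.195, 0.981, -0.0]
wrist_force: [-0.0, -0.0, -1.0]
width: 0.0662
```

```bash
python3 - <<'E'
from h import *
g=grab("8");crop(g["top"],160,165,240,245,8,"pics/g8t.png");crop(g["scene"],170,140,255,215,8,"pics/g8s.png")
plan(.453,.2,.13,-36)
E
```

```text
pos [0.4099 0.3073 0.2203] jaw 67.4 q [ 0.56  0.11  1.92 -0.    1.11 -0.62] t 29.4 F [0.  0.5 0.4] w 0.0667
shift [-0.081  -0.0825  0.0903] turn -1.337 q6-> -2.1
shift [-0.081  -0.0825  0.0903] turn 1.805 q6-> 1.04
```

View pics/g8t.png

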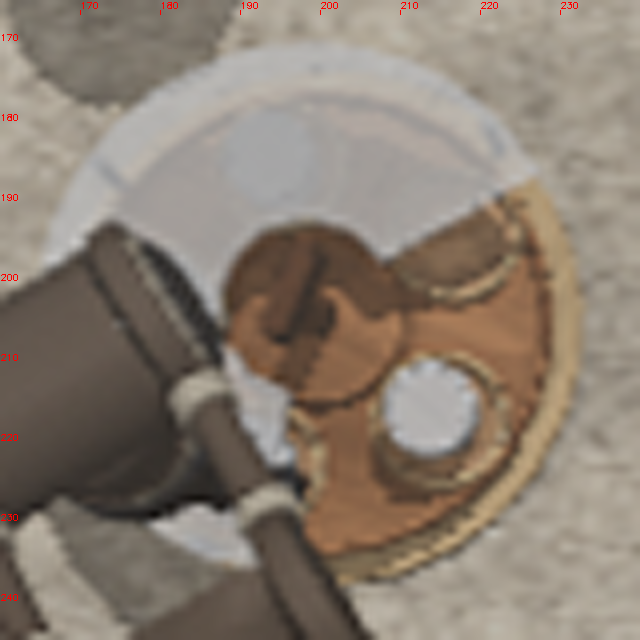

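View pics/g8s.png

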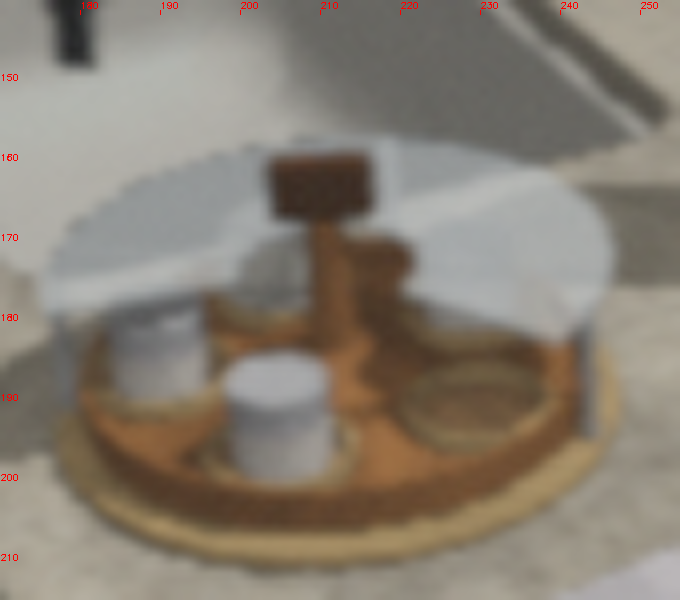

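```bash
python3 - <<'E'
from h import *
ax=np.array([.503,.2695])
for n,q,z in(("top",(213,216.5),.069),("scene",(204.7,187.5),.069),("top",(193,185),.069)):
    p=onz(n,*q,z)[:2]-ax; print("tin",(p+ax).round(4),"r",np.linalg.norm(p).round(3),"ang",np.degrees(np.arctan2(p[1],p[0])).round(1))
E
```

```text
tin [0.4457 0.2064] r 0.085 ang -132.2
tin [0.4504 0.2076] r 0.081 ang -130.3
tin [0.5799 0.2899] r 0.08 ang 14.8
```

Next tin at top(213,216): grey-lidded, in a carousel pocket in the front opening, at world (0.448,0.207).

>>> apply_moves([
  [-0.005, -0.01, 0, 0.15],
  [-0.012, -0.02, 0, 0.33],
  [-0.02, -0.03, 0, 0.51],
  [-0.03, -0.04, 0, 0.69],
  [-0.04, -0.05, 0, 0.87],
  [-0.05, -0.06, 0, 1.05],
  [-0.06, -0.066, 0, 1.23],
  [-0.068, -0.072, 0.01, 1.41],
  [-0.073, -0.077, 0.03, 1.59],
  [-0.073, -0.077, 0.06, 1.77],
  [-0.073, -0.077, 0.09, 1.87],
  [-0.073, -0.077, 0.09, 1.87],
])

```text
clock: 30.9
eef_pos: [0.4465, 0.2064, 0.1278]
ee_rot: [-0.0, 0.906, 0.424, -0.003]
wrist_force: [-0.3, 0.2, 0.6]
width: 0.067
```

```bash
python3 - <<'E'
from h import *
plan(.448,.207,.05,-40)
E
```

```text
pos [0.4465 0.2064 0.1278] jaw -39.8 q [ 0.34  0.21  2.03 -0.    0.92  1.04] t 30.9 F [-0.3  0.2  0.6] w 0.067
shift [0.0018 0.001  0.0778] turn 0.003 q6-> 1.13
shift [0.0018 0.001  0.0778] turn -3.139 q6-> -2.01
```

>>> apply_moves([
  [0.001, 0, 0.025, 0],
  [0.001, 0, 0.05, 0],
  [0.001, 0, 0.077, 0],
  [0.001, 0, 0.077, 0],
  [0.001, 0, 0.077, 0],
])

```text
clock: 31.52
eef_pos: [0.4501, 0.209, 0.0547]
ee_rot: [0.0, 0.906, 0.424, 0.001]
wrist_force: [0.9, 0.2, -0.9]
width: 0.0666
```

>>> apply_moves([
  [0, 0, 0, 0],
  [0, 0, 0, 0],
  [0, 0, 0, 0],
  [0, 0, 0, 0],
  [0, 0, 0, 0],
], gripper=1)

```text
clock: 32.15
eef_pos: [0.4503, 0.2093, 0.0553]
ee_rot: [0.0, 0.906, 0.424, 0.002]
wrist_force: [0.5, -1.1, 5.5]
width: 0.0463
```

>>> apply_moves([
  [0, 0, -0.005, 0],
  [0, 0, -0.01, 0],
  [0, 0, -0.02, 0],
  [0, 0, -0.04, 0],
  [0, 0, -0.07, 0],
  [0, 0, -0.09, 0],
  [0, 0, -0.09, 0],
])

```text
clock: 33.02
eef_pos: [0.4501, 0.2094, 0.1455]
ee_rot: [0.0, 0.906, 0.424, 0.002]
wrist_force: [0.2, 0.3, -0.6]
width: 0.0466
```

```bash
python3 - <<'E'
from h import *
g=grab("9");crop(g["scene"],170,120,255,215,6,"pics/g9s.png")
plan(.525,-.233,.14,8.4)
E
```

```text
pos [0.4481 0.2086 0.1431] jaw -39.8 q [0.35 0.18 2.02 0.   0.94 1.04] t 33.125 F [-0.7 -0.2 -2. ] w 0.0459
shift [-0.29    0.3418  0.0031] turn -0.842 q6-> -0.56
shift [-0.29    0.3418  0.0031] turn 2.3 q6-> 2.58
```

View pics/g9s.png

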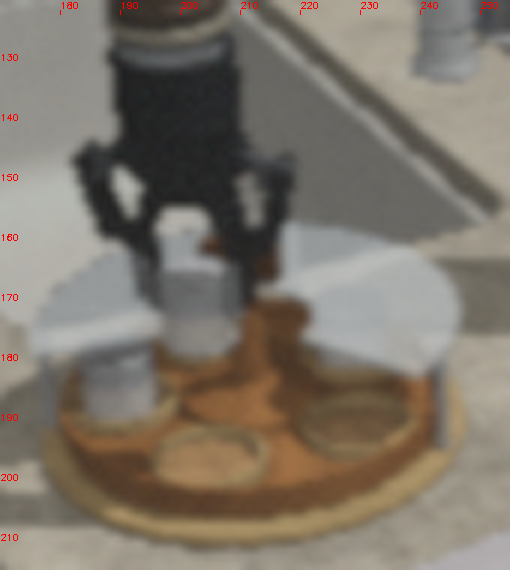

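The tin is held and its pocket at scene(203,197) is empty. Carrying.

>>> apply_moves([
  [-0.02, 0.023, 0, -0.05],
  [-0.05, 0.058, 0, -0.12],
  [-0.08, 0.094, 0, -0.2],
  [-0.11, 0.13, 0, -0.3],
  [-0.14, 0.165, 0, -0.4],
  [-0.17, 0.2, 0, -0.5],
  [-0.2, 0.236, 0, -0.6],
  [-0.23, 0.271, 0, -0.7],
  [-0.255, 0.3, 0, -0.8],
  [-0.275, 0.324, 0, -0.842],
  [-0.29, 0.342, 0, -0.842],
  [-0.29, 0.342, 0, -0.842],
])

```text
clock: 34.62
eef_pos: [0.5252, -0.2341, 0.1424]
ee_rot: [-0.001, 0.654, 0.756, -0.0]
wrist_force: [-0.2, 0.4, -0.9]
width: 0.0466
```

```bash
python3 - <<'E'
from h import *
plan(.525,-.233,.045,8.4)
E
```

```text
pos [ 0.5252 -0.2341  0.1424] jaw 8.3 q [-0.49  0.33  1.83  0.    0.99 -0.64] t 34.625 F [-0.2  0.4 -0.9] w 0.0466
shift [0.001  0.     0.0974] turn -0.002 q6-> -0.56
shift [0.001  0.     0.0974] turn 3.139 q6-> 2.58
```

>>> apply_moves([
  [0.001, 0, 0.03, 0],
  [0.001, 0, 0.06, 0],
  [0.001, 0, 0.08, 0],
  [0.001, 0, 0.09, 0],
  [0.001, 0, 0.094, 0],
  [0.001, 0, 0.096, 0],
  [0.001, 0, 0.096, 0],
])

```text
clock: 35.5
eef_pos: [0.5259, -0.2323, 0.048]
ee_rot: [0.001, 0.653, 0.757, 0.0]
wrist_force: [0.0, 0.3, -0.5]
width: 0.0462
```

>>> apply_moves([
  [0, 0, 0.001, 0],
  [0, 0, 0.002, 0],
  [0, 0, 0.002, 0],
])

```text
clock: 35.88
eef_pos: [0.5253, -0.232, 0.0453]
ee_rot: [-0.0, 0.653, 0.757, -0.0]
wrist_force: [-0.3, 0.6, -1.0]
width: 0.0462
```

>>> apply_moves([
  [0, 0, 0.001, 0],
  [0, 0, 0.002, 0],
  [0, 0, 0.002, 0],
])

```text
clock: 36.25
eef_pos: [0.5256, -0.2322, 0.0443]
ee_rot: [0.0, 0.653, 0.757, -0.0]
wrist_force: [-0.9, 0.5, 5.8]
width: 0.0465
```

>>> apply_moves([
  [0, 0, 0, 0],
  [0, 0, 0, 0],
  [0, 0, 0, 0],
  [0, 0, -0.02, 0],
  [0, 0, -0.05, 0],
  [0, 0, -0.1, 0],
  [0, 0, -0.16, 0],
  [0, 0, -0.17, 0],
], gripper=0.22)

```text
clock: 37.25
eef_pos: [0.529, -0.2339, 0.2207]
ee_rot: [0.006, 0.653, 0.757, 0.001]
wrist_force: [0.8, 0.3, -0.0]
width: 0.0661
```

```bash
python3 - <<'E'
from h import *
plan(.5035,.269,.215,67.3)
E
```

```text
pos [ 0.529  -0.2339  0.2207] jaw 8.4 q [-0.49  0.23  1.77  0.    1.12 -0.64] t 37.25 F [ 0.8  0.3 -0. ] w 0.0661
shift [0.5012 0.0485 0.0024] turn -1.027 q6-> -0.68
shift [0.5012 0.0485 0.0024] turn 2.114 q6-> 2.46
```

>>> apply_moves([
  [0.03, 0.003, 0, -0.05],
  [0.08, 0.008, 0, -0.15],
  [0.13, 0.013, 0, -0.25],
  [0.18, 0.018, 0, -0.35],
  [0.23, 0.023, 0, -0.45],
  [0.28, 0.028, 0, -0.55],
  [0.33, 0.033, 0, -0.65],
  [0.38, 0.038, 0, -0.75],
  [0.43, 0.042, 0, -0.85],
  [0.475, 0.046, 0, -0.95],
  [0.499, 0.049, 0.002, -1.027],
  [0.499, 0.049, 0.002, -1.027],
])

```text
clock: 38.75
eef_pos: [0.5, 0.2702, 0.2111]
ee_rot: [-0.0, 0.196, 0.981, -0.0]
wrist_force: [-0.2, -0.6, -1.1]
width: 0.0669
```

>>> apply_moves([
  [0, 0, 0.02, 0],
  [0, 0, 0.04, 0],
  [0, 0, 0.055, 0],
  [0, 0, 0.055, 0],
])

```text
clock: 39.25
eef_pos: [0.4996, 0.2675, 0.1548]
ee_rot: [-0.001, 0.198, 0.98, -0.001]
wrist_force: [-0.7, 0.1, -0.1]
width: 0.0666
```

```bash
python3 - <<'E'
from h import *
plan(.5037,.269,.121,67.3)
g=grab("10");crop(g["scene"],170,120,255,205,7,"pics/g10s.png");crop(g["top"],280,150,345,225,8,"pics/g10t.png")
plan(.5037,.269,.121,67.3)
E
```

```text
pos [0.4996 0.2675 0.1548] jaw 67.2 q [ 0.41  0.3   1.84 -0.    1.01 -0.76] t 39.25 F [-0.7  0.1 -0.1] w 0.0666
shift [-0.0032  0.0031  0.0338] turn -0.002 q6-> -0.68
shift [-0.0032  0.0031  0.0338] turn 3.14 q6-> 2.46
pos [0.501  0.2684 0.1566] jaw 67.2 q [ 0.42  0.3   1.84 -0.    1.01 -0.76] t 39.35 F [-0.8  0.5  0.1] w 0.0668
shift [-0.0022  0.0016  0.0356] turn -0.001 q6-> -0.68
shift [-0.0022  0.0016  0.0356] turn 3.14 q6-> 2.46
```

View pics/g10s.png

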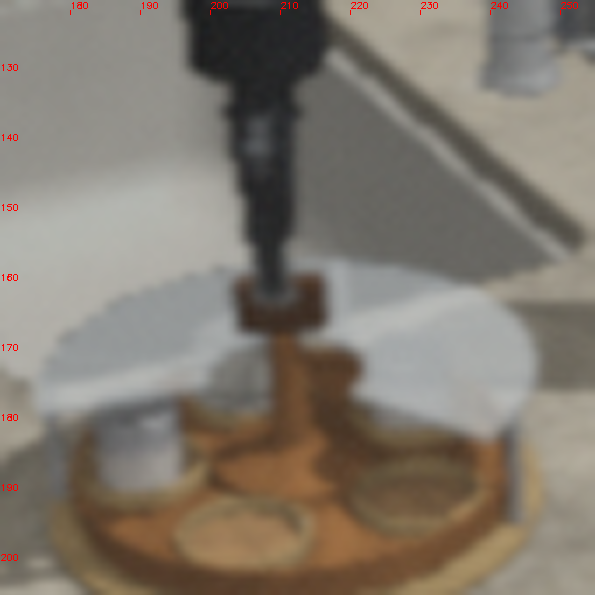

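View pics/g10t.png

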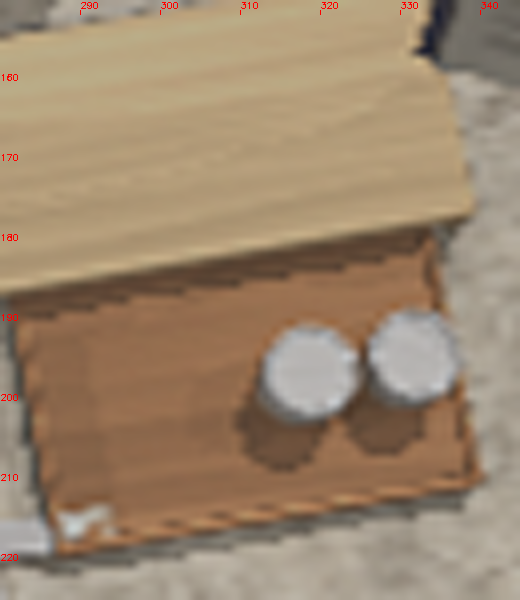

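Both tins stand on the leaf at top(331,195) and (318,197). The fingers are over the knob, so I'll lower and grip.

>>> apply_moves([
  [-0.002, 0.001, 0.018, 0],
  [-0.002, 0.001, 0.035, 0],
  [-0.002, 0.001, 0.035, 0],
  [-0.002, 0.001, 0.035, 0],
])

```text
clock: 39.85
eef_pos: [0.5028, 0.2689, 0.1209]
ee_rot: [-0.0, 0.197, 0.98, -0.0]
wrist_force: [0.7, -0.3, 0.8]
width: 0.0666
```

>>> apply_moves([
  [0, 0, 0, 0],
  [0, 0, 0, 0],
  [0, 0, 0, 0],
  [0, 0, 0, 0],
  [0, 0, 0, 0],
  [0, 0, 0, 0],
  [0, 0, 0, 0],
], gripper=1)

```text
clock: 40.72
eef_pos: [0.504, 0.2707, 0.122]
ee_rot: [0.001, 0.197, 0.98, 0.002]
wrist_force: [2.0, 6.0, -1.3]
width: 0.0151
```

>>> apply_moves([
  [0, 0, 0, -0.05],
  [0, 0, 0, -0.15],
  [0, 0, 0, -0.27],
  [0, 0, 0, -0.39],
  [0, 0, 0, -0.51],
  [0, 0, 0, -0.63],
  [0, 0, 0, -0.75],
  [0, 0, 0, -0.87],
  [0, 0, 0, -0.99],
  [0, 0, 0, -1.11],
  [0, 0, 0, -1.2],
  [0, 0, 0, -1.23],
])

```text
clock: 42.22
eef_pos: [0.5036, 0.2726, 0.122]
ee_rot: [0.003, -0.405, 0.915, 0.003]
wrist_force: [0.9, 10.7, -3.0]
width: 0.0151
```

>>> apply_moves([
  [0, 0, 0, 0],
])

```text
clock: 42.35
eef_pos: [0.5035, 0.2726, 0.122]
ee_rot: [0.003, -0.404, 0.915, 0.003]
wrist_force: [0.3, 10.5, -2.5]
width: 0.0153
```

>>> apply_moves([
  [0, 0, 0, 0],
  [0, 0, 0, 0],
  [0, 0, 0, 0],
  [0, 0, -0.03, 0],
  [0, 0, -0.06, 0],
  [0, 0, -0.09, 0],
  [0, -0.05, -0.1, 0],
  [0, -0.1, -0.1, 0],
  [0, -0.1, -0.1, 0],
], gripper=0.22)

```text
clock: 43.48
eef_pos: [0.5795, 0.199, 0.2218]
ee_rot: [0.001, -0.403, 0.915, -0.001]
wrist_force: [-1.0, -0.5, -0.4]
width: 0.0665
```

```bash
python3 - <<'E'
from h import *
g=grab("11");crop(g["top"],160,165,240,245,8,"pics/g11t.png");crop(g["scene"],170,140,255,215,8,"pics/g11s.png")
plan(.453,.2,.13,-36)
E
```

```text
pos [0.5768 0.201  0.2209] jaw 137.6 q [ 0.26  0.3   1.69  0.    1.15 -2.14] t 43.575 F [-1.  -0.1 -0.3] w 0.0664
shift [0.0841 0.0907 0.091 ] turn -0.111 q6-> -2.1
shift [0.0841 0.0907 0.091 ] turn 3.03 q6-> 1.04
```

View pics/g11t.png

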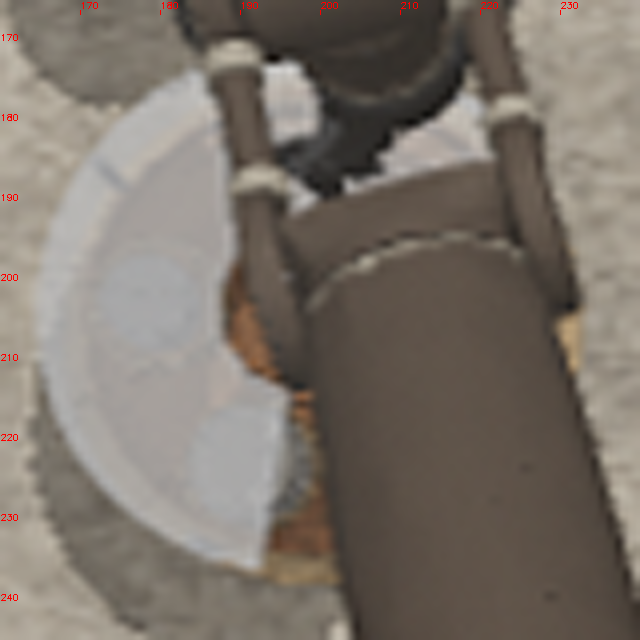

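View pics/g11s.png

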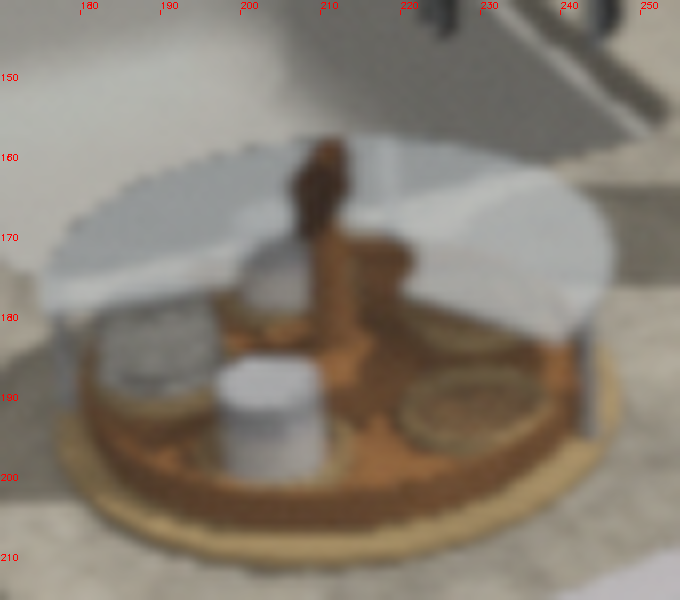

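The timer shows as the wide ribbed grey shape at scene(189,184) and stays. The front tin is at scene(204,187), so I'll take it. Unwinding the wrist on the way.

>>> apply_moves([
  [0.008, 0.009, 0, 0.15],
  [0.016, 0.018, 0, 0.33],
  [0.024, 0.027, 0, 0.51],
  [0.032, 0.036, 0, 0.69],
  [0.04, 0.045, 0, 0.87],
  [0.048, 0.054, 0, 1.05],
  [0.056, 0.062, 0, 1.23],
  [0.064, 0.07, 0, 1.41],
  [0.072, 0.078, 0, 1.59],
  [0.08, 0.086, 0, 1.77],
  [0.08, 0.086, 0, 1.95],
  [0.08, 0.086, 0, 2.13],
])

```text
clock: 45.08
eef_pos: [0.4579, 0.201, 0.221]
ee_rot: [-0.0, 0.606, 0.796, -0.0]
wrist_force: [0.2, -0.3, 0.6]
width: 0.0664
```

```bash
python3 - <<'E'
from h import *
print(onz("scene",204,187.7,.069))
plan(.449,.208,.13,-38)
E
```

```text
[0.44758397 0.20748809 0.069     ]
pos [0.4579 0.201  0.221 ] jaw 15.5 q [0.33 0.09 1.94 0.   1.11 0.06] t 45.075 F [ 0.2 -0.3  0.6] w 0.0664
shift [ 0.009  -0.0066  0.091 ] turn 0.933 q6-> 1.1
shift [ 0.009  -0.0066  0.091 ] turn -2.209 q6-> -2.04
```

>>> apply_moves([
  [0.003, -0.002, 0, 0.17],
  [0.005, -0.004, 0, 0.34],
  [0.008, -0.006, 0, 0.51],
  [0.01, -0.007, 0.02, 0.68],
  [0.01, -0.007, 0.05, 0.83],
  [0.01, -0.007, 0.09, 0.93],
  [0.01, -0.007, 0.09, 0.93],
  [0.01, -0.007, 0.09, 0.93],
])

```text
clock: 46.08
eef_pos: [0.4502, 0.2087, 0.1322]
ee_rot: [0.0, 0.897, 0.443, 0.0]
wrist_force: [0.4, 0.6, -0.2]
width: 0.0665
```

```bash
python3 - <<'E'
from h import *
g=grab("12");crop(g["scene"],170,120,255,215,6,"pics/g12s.png")
plan(.448,.208,.05,-38)
E
```

```text
pos [0.4513 0.2088 0.1332] jaw -37.5 q [0.35 0.2  2.02 0.   0.92 1.  ] t 46.175 F [-0.2  1.1  0.1] w 0.0667
shift [-0.0029 -0.0023  0.0832] turn 0.009 q6-> 1.1
shift [-0.0029 -0.0023  0.0832] turn -3.133 q6-> -2.04
```

View pics/g12s.png

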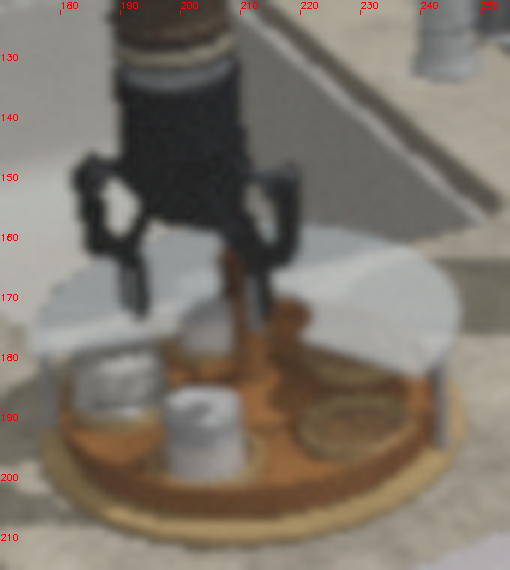

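>>> apply_moves([
  [-0.002, -0.002, 0.025, 0],
  [-0.002, -0.002, 0.05, 0],
  [-0.002, -0.002, 0.081, 0],
  [-0.002, -0.002, 0.081, 0],
  [-0.002, -0.002, 0.081, 0],
])

```text
clock: 46.8
eef_pos: [0.4487, 0.2082, 0.0519]
ee_rot: [0.0, 0.897, 0.442, 0.001]
wrist_force: [0.1, 0.4, -0.5]
width: 0.067
```

>>> apply_moves([
  [0, 0, 0, 0],
  [0, 0, 0, 0],
  [0, 0, 0, 0],
  [0, 0, 0, 0],
  [0, 0, 0, 0],
], gripper=1)

```text
clock: 47.42
eef_pos: [0.449, 0.2084, 0.0524]
ee_rot: [0.0, 0.897, 0.442, 0.002]
wrist_force: [0.5, 1.2, 4.1]
width: 0.0466
```

>>> apply_moves([
  [0, 0, -0.005, 0],
  [0, 0, -0.01, 0],
  [0, 0, -0.02, 0],
  [0, 0, -0.04, 0],
  [0, 0, -0.07, 0],
  [0, 0, -0.09, 0],
  [0, 0, -0.09, 0],
])

```text
clock: 48.3
eef_pos: [0.4489, 0.2083, 0.1425]
ee_rot: [0.0, 0.897, 0.442, 0.002]
wrist_force: [0.5, -0.2, -2.1]
width: 0.0469
```

```bash
python3 - <<'E'
from h import *
plan(.5171,-.178,.14,8.4)
E
```

```text
pos [0.4489 0.2083 0.1425] jaw -37.6 q [ 0.35  0.18  2.02 -0.    0.94  1.  ] t 48.3 F [ 0.5 -0.2 -2.1] w 0.0469
shift [-0.2645  0.2896  0.0021] turn -0.803 q6-> -0.48
shift [-0.2645  0.2896  0.0021] turn 2.339 q6-> 2.66
```

>>> apply_moves([
  [-0.018, 0.02, 0, -0.05],
  [-0.045, 0.05, 0, -0.12],
  [-0.073, 0.08, 0, -0.2],
  [-0.1, 0.11, 0, -0.3],
  [-0.128, 0.14, 0, -0.4],
  [-0.155, 0.17, 0, -0.5],
  [-0.182, 0.2, 0, -0.6],
  [-0.21, 0.23, 0, -0.7],
  [-0.235, 0.257, 0, -0.78],
  [-0.252, 0.276, 0, -0.803],
  [-0.264, 0.289, 0, -0.803],
  [-0.264, 0.289, 0, -0.803],
])

```text
clock: 49.8
eef_pos: [0.515, -0.1784, 0.1396]
ee_rot: [-0.001, 0.654, 0.756, -0.0]
wrist_force: [0.4, 0.7, -0.6]
width: 0.0462
```

```bash
python3 - <<'E'
from h import *
g=grab("13");crop(g["scene"],225,160,345,285,5,"pics/g13s.png")
plan(.5171,-.178,.043,8.4)
E
```

```text
pos [ 0.5146 -0.177   0.1397] jaw 8.4 q [-0.41  0.28  1.9   0.    0.96 -0.56] t 49.9 F [-0.4 -0.9 -1.3] w 0.0462
shift [-0.0015  0.0024  0.0967] turn 0.0 q6-> -0.48
shift [-0.0015  0.0024  0.0967] turn -3.141 q6-> -3.62
```

View pics/g13s.png

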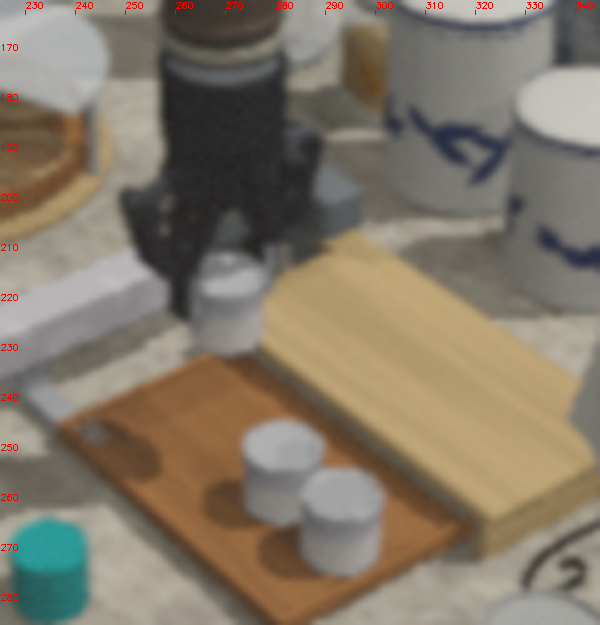

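>>> apply_moves([
  [-0.001, 0.002, 0.03, 0],
  [-0.001, 0.002, 0.06, 0],
  [-0.001, 0.002, 0.08, 0],
  [-0.001, 0.002, 0.088, 0],
  [-0.001, 0.002, 0.093, 0],
  [-0.001, 0.002, 0.096, 0],
  [-0.001, 0.002, 0.096, 0],
])

```text
clock: 50.78
eef_pos: [0.5178, -0.1786, 0.0448]
ee_rot: [0.0, 0.653, 0.757, 0.0]
wrist_force: [0.9, 0.0, -1.5]
width: 0.0462
```

>>> apply_moves([
  [0, 0, 0.001, 0],
  [0, 0, 0.002, 0],
  [0, 0, 0.002, 0],
])

```text
clock: 51.15
eef_pos: [0.5173, -0.1785, 0.0423]
ee_rot: [-0.0, 0.653, 0.757, -0.0]
wrist_force: [0.4, 0.5, -1.6]
width: 0.0462
```

>>> apply_moves([
  [0, 0, 0.001, 0],
  [0, 0, 0.002, 0],
  [0, 0, 0.002, 0],
])

```text
clock: 51.52
eef_pos: [0.5178, -0.1787, 0.0414]
ee_rot: [0.0, 0.653, 0.757, 0.0]
wrist_force: [-1.5, 1.3, 6.4]
width: 0.0463
```

>>> apply_moves([
  [0, 0, 0, 0],
  [0, 0, 0, 0],
  [0, 0, 0, 0],
  [0, 0, -0.02, 0],
  [0, 0, -0.05, 0],
  [0, 0, -0.1, 0],
  [0, 0, -0.16, 0],
  [0, 0, -0.17, 0],
], gripper=0.22)

```text
clock: 52.52
eef_pos: [0.5207, -0.1799, 0.2157]
ee_rot: [0.005, 0.653, 0.757, 0.002]
wrist_force: [0.3, 0.5, 0.0]
width: 0.0668
```

```bash
python3 - <<'E'
from h import *
plan(.5035,.269,.215,137.6)
E
```

```text
pos [ 0.5207 -0.1799  0.2157] jaw 8.4 q [-0.41  0.19  1.84 -0.    1.1  -0.56] t 52.525 F [0.3 0.5 0. ] w 0.0668
shift [ 0.4466  0.0488 -0.0014] turn 0.887 q6-> 1.23
shift [ 0.4466  0.0488 -0.0014] turn -2.254 q6-> -1.91
```

>>> apply_moves([
  [0.03, 0.003, 0, 0.05],
  [0.075, 0.008, 0, 0.14],
  [0.12, 0.013, 0, 0.23],
  [0.165, 0.018, 0, 0.32],
  [0.21, 0.023, 0, 0.41],
  [0.255, 0.028, 0, 0.5],
  [0.3, 0.033, 0, 0.59],
  [0.345, 0.038, 0, 0.68],
  [0.39, 0.043, 0, 0.77],
  [0.425, 0.047, 0, 0.86],
  [0.445, 0.049, 0, 0.887],
  [0.445, 0.049, 0, 0.887],
])

```text
clock: 54.02
eef_pos: [0.4996, 0.2697, 0.2088]
ee_rot: [0.0, 0.914, 0.405, -0.001]
wrist_force: [-0.5, -0.5, 0.7]
width: 0.0665
```

>>> apply_moves([
  [0, 0, 0.02, 0],
  [0, 0, 0.04, 0],
  [0, 0, 0.055, 0],
  [0, 0, 0.055, 0],
])

```text
clock: 54.52
eef_pos: [0.4994, 0.2675, 0.1534]
ee_rot: [0.0, 0.915, 0.403, -0.002]
wrist_force: [-0.2, -0.8, -1.3]
width: 0.0665
```

```bash
python3 - <<'E'
from h import *
plan(.5037,.269,.121,137.6)
g=grab("14");crop(g["scene"],170,120,255,205,7,"pics/g14s.png");crop(g["top"],280,150,345,225,8,"pics/g14t.png")
plan(.5037,.269,.121,137.6)
E
```

```text
pos [0.4994 0.2675 0.1534] jaw -42.4 q [ 0.42  0.3   1.84 -0.    1.    1.16] t 54.525 F [-0.2 -0.8 -1.3] w 0.0665
shift [0.0041 0.0022 0.0323] turn -0.001 q6-> 1.23
shift [0.0041 0.0022 0.0323] turn 3.141 q6-> 4.37
pos [0.5009 0.2685 0.1554] jaw -42.4 q [ 0.42  0.3   1.84 -0.    1.    1.16] t 54.625 F [0.1 0.7 0.4] w 0.0667
shift [0.0022 0.0017 0.0344] turn -0.0 q6-> 1.23
shift [0.0022 0.0017 0.0344] turn 3.141 q6-> 4.37
```

View pics/g14s.png

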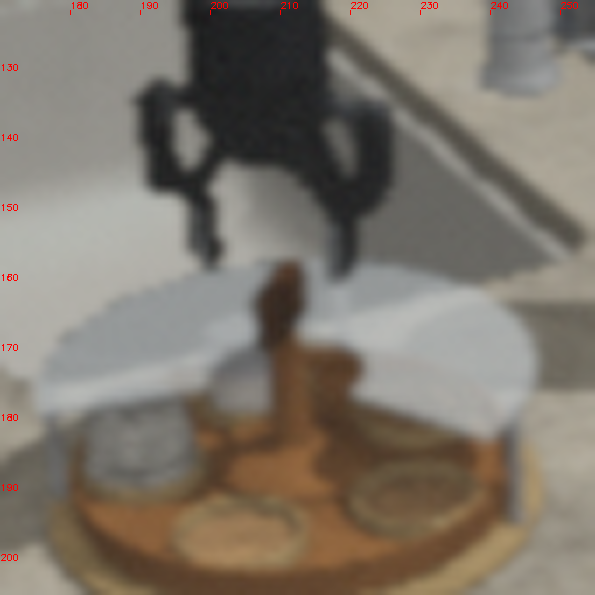

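View pics/g14t.png

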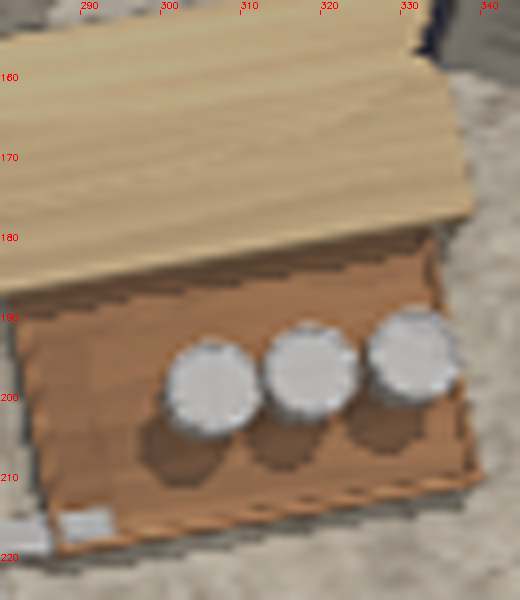

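Three tins stand on the leaf at top(331,195), (318,197) and (305,199). The last one is behind the knob at scene(204,174). It needs about 146° anticlockwise, which carries the timer through the open front.

>>> apply_moves([
  [0.002, 0.001, 0.018, 0],
  [0.002, 0.001, 0.034, 0],
  [0.002, 0.001, 0.034, 0],
  [0.002, 0.001, 0.034, 0],
])

```text
clock: 55.12
eef_pos: [0.5026, 0.2697, 0.1209]
ee_rot: [-0.0, 0.915, 0.404, -0.0]
wrist_force: [0.1, -0.2, 0.4]
width: 0.0662
```

>>> apply_moves([
  [0, 0, 0, 0],
  [0, 0, 0, 0],
  [0, 0, 0, 0],
  [0, 0, 0, 0],
  [0, 0, 0, 0],
  [0, 0, 0, 0],
  [0, 0, 0, 0],
], gripper=1)

```text
clock: 56.0
eef_pos: [0.5019, 0.2709, 0.1219]
ee_rot: [-0.001, 0.915, 0.403, -0.0]
wrist_force: [-4.1, 3.3, 3.3]
width: 0.0151
```

>>> apply_moves([
  [0, 0, 0, -0.05],
  [0, 0, 0, -0.15],
  [0, 0, 0, -0.27],
  [0, 0, 0, -0.39],
  [0, 0, 0, -0.51],
  [0, 0, 0, -0.63],
  [0, 0, 0, -0.75],
  [0, 0, 0, -0.87],
  [0, 0, 0, -0.99],
  [0, 0, 0, -1.11],
  [0, 0, 0, -1.2],
  [0, 0, 0, -1.25],
])

```text
clock: 57.5
eef_pos: [0.5027, 0.2707, 0.1219]
ee_rot: [-0.0, 0.505, 0.863, 0.001]
wrist_force: [-1.9, 3.2, 0.7]
width: 0.0149
```

>>> apply_moves([
  [0, 0, 0, -0.05],
  [0, 0, 0, -0.15],
  [0, 0, 0, -0.27],
  [0, 0, 0, -0.39],
  [0, 0, 0, -0.51],
  [0, 0, 0, -0.63],
  [0, 0, 0, -0.75],
  [0, 0, 0, -0.87],
  [0, 0, 0, -0.99],
  [0, 0, 0, -1.11],
  [0, 0, 0, -1.22],
  [0, 0, 0, -1.3],
])

```text
clock: 59.0
eef_pos: [0.5031, 0.2715, 0.1219]
ee_rot: [0.001, -0.12, 0.993, 0.001]
wrist_force: [-0.7, 6.5, 0.1]
width: 0.0153
```

>>> apply_moves([
  [0, 0, 0, 0],
])

```text
clock: 59.12
eef_pos: [0.5031, 0.2715, 0.1219]
ee_rot: [0.001, -0.12, 0.993, 0.001]
wrist_force: [-0.7, 6.0, 0.1]
width: 0.0148
```

```bash
python3 - <<'E'
from h import *
g=grab("15");crop(g["scene"],170,120,255,205,7,"pics/g15s.png")
plan(.5037,.269,.121,137.6)
E
```

```text
pos [0.5031 0.2715 0.1219] jaw 103.7 q [ 0.42  0.35  1.85  0.    0.94 -1.39] t 59.225 F [-0.6  6.3  0.3] w 0.0152
shift [-0.     -0.0025  0.0009] turn -0.591 q6-> -1.91
shift [-0.     -0.0025  0.0009] turn 2.55 q6-> 1.23
```

View pics/g15s.png

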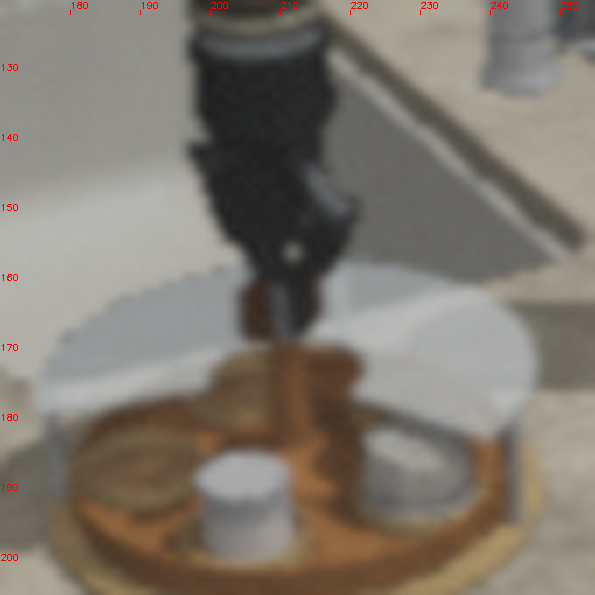

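The last tin is at the front at scene(204,187). The timer is beside it at (229,187).

>>> apply_moves([
  [0, 0, 0, 0],
  [0, 0, 0, 0],
  [0, 0, 0, 0],
  [0, 0, -0.03, 0],
  [0, 0, -0.06, 0],
  [0, 0, -0.09, 0],
  [0, 0, -0.1, 0],
], gripper=0.22)

```text
clock: 60.1
eef_pos: [0.5041, 0.27, 0.2236]
ee_rot: [0.002, -0.119, 0.993, 0.001]
wrist_force: [-0.1, 0.2, 0.8]
width: 0.0667
```

```bash
python3 - <<'E'
from h import *
print(onz("scene",204.7,187.6,.069))
plan(.449,.208,.22,-38)
E
```

```text
[0.45014379 0.20688547 0.069     ]
pos [0.5041 0.27   0.2236] jaw 103.7 q [ 0.42  0.22  1.78 -0.    1.13 -1.39] t 60.1 F [-0.1  0.2  0.8] w 0.0667
shift [ 0.0682 -0.0472  0.0033] turn -0.669 q6-> -2.04
shift [ 0.0682 -0.0472  0.0033] turn 2.473 q6-> 1.1
```

>>> apply_moves([
  [0.005, -0.003, 0, 0.15],
  [0.012, -0.008, 0, 0.33],
  [0.019, -0.013, 0, 0.51],
  [0.026, -0.018, 0, 0.69],
  [0.033, -0.023, 0, 0.87],
  [0.04, -0.028, 0, 1.05],
  [0.047, -0.033, 0, 1.23],
  [0.054, -0.037, 0, 1.41],
  [0.06, -0.042, 0, 1.59],
  [0.067, -0.046, 0, 1.77],
  [0.067, -0.046, 0, 1.95],
  [0.067, -0.046, 0, 2.12],
])

```text
clock: 61.6
eef_pos: [0.4478, 0.2086, 0.2201]
ee_rot: [-0.0, 0.81, 0.587, -0.001]
wrist_force: [-0.1, -0.1, 0.5]
width: 0.0667
```

>>> apply_moves([
  [0, 0, 0, 0.17],
  [0, 0, 0.02, 0.33],
  [0, 0, 0.05, 0.35],
  [0, 0, 0.09, 0.35],
  [0, 0, 0.09, 0.35],
  [0, 0, 0.09, 0.35],
])

```text
clock: 62.35
eef_pos: [0.4489, 0.2092, 0.1318]
ee_rot: [0.0, 0.898, 0.44, 0.0]
wrist_force: [0.1, 0.3, 1.0]
width: 0.0664
```

```bash
python3 - <<'E'
from h import *
g=grab("16");crop(g["scene"],170,120,255,215,6,"pics/g16s.png")
plan(.449,.208,.05,-38)
E
```

```text
pos [0.45   0.2096 0.1329] jaw -37.8 q [ 0.35  0.2   2.02 -0.    0.92  1.01] t 62.45 F [0.3 0.5 0.7] w 0.0665
shift [-0.0021  0.0001  0.0829] turn 0.003 q6-> 1.1
shift [-0.0021  0.0001  0.0829] turn -3.138 q6-> -2.04
```

View pics/g16s.png

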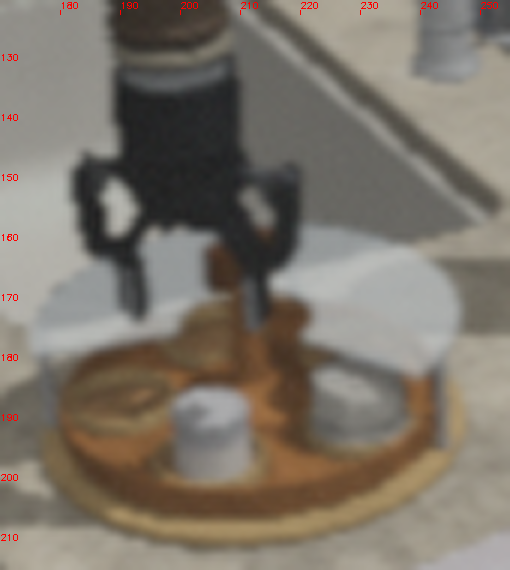

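>>> apply_moves([
  [-0.002, 0, 0.025, 0],
  [-0.002, 0, 0.05, 0],
  [-0.002, 0, 0.081, 0],
  [-0.002, 0, 0.081, 0],
  [-0.002, 0, 0.081, 0],
])

```text
clock: 63.08
eef_pos: [0.4487, 0.2081, 0.0519]
ee_rot: [0.0, 0.898, 0.44, 0.001]
wrist_force: [0.3, 0.3, 0.0]
width: 0.0666
```

>>> apply_moves([
  [0, 0, 0, 0],
  [0, 0, 0, 0],
  [0, 0, 0, 0],
  [0, 0, 0, 0],
  [0, 0, 0, 0],
], gripper=1)

```text
clock: 63.7
eef_pos: [0.4493, 0.2082, 0.0525]
ee_rot: [0.0, 0.898, 0.44, 0.002]
wrist_force: [0.2, -0.3, 5.3]
width: 0.0467
```

>>> apply_moves([
  [0, 0, -0.005, 0],
  [0, 0, -0.01, 0],
  [0, 0, -0.02, 0],
  [0, 0, -0.04, 0],
  [0, 0, -0.07, 0],
  [0, 0, -0.09, 0],
  [0, 0, -0.09, 0],
])

```text
clock: 64.58
eef_pos: [0.4489, 0.2081, 0.1424]
ee_rot: [0.0, 0.898, 0.44, 0.002]
wrist_force: [1.2, -0.6, -1.1]
width: 0.0468
```

```bash
python3 - <<'E'
from h import *
plan(.509,-.123,.14,8.4)
E
```

```text
pos [0.4489 0.2081 0.1424] jaw -37.8 q [ 0.35  0.18  2.02 -0.    0.94  1.01] t 64.575 F [ 1.2 -0.6 -1.1] w 0.0468
shift [-0.2248  0.2504  0.0022] turn -0.807 q6-> -0.38
shift [-0.2248  0.2504  0.0022] turn 2.335 q6-> 2.76
```

>>> apply_moves([
  [-0.015, 0.017, 0, -0.05],
  [-0.038, 0.042, 0, -0.12],
  [-0.06, 0.067, 0, -0.2],
  [-0.083, 0.092, 0, -0.3],
  [-0.105, 0.117, 0, -0.4],
  [-0.13, 0.145, 0, -0.5],
  [-0.152, 0.17, 0, -0.6],
  [-0.175, 0.195, 0, -0.7],
  [-0.197, 0.219, 0, -0.78],
  [-0.214, 0.238, 0, -0.807],
  [-0.225, 0.25, 0, -0.807],
  [-0.225, 0.25, 0, -0.807],
])

```text
clock: 66.08
eef_pos: [0.5066, -0.124, 0.1396]
ee_rot: [-0.001, 0.654, 0.756, -0.0]
wrist_force: [0.2, 0.3, -1.1]
width: 0.0468
```

```bash
python3 - <<'E'
from h import *
g=grab("17");crop(g["scene"],225,160,345,285,5,"pics/g17s.png")
plan(.509,-.123,.044,8.4)
E
```

```text
pos [ 0.5063 -0.1228  0.1397] jaw 8.4 q [-0.32  0.24  1.96  0.    0.95 -0.47] t 66.175 F [-0.8  0.  -1.5] w 0.0464
shift [-0.0007  0.0028  0.0957] turn 0.0 q6-> -0.38
shift [-0.0007  0.0028  0.0957] turn -3.142 q6-> -3.53
```

View pics/g17s.png

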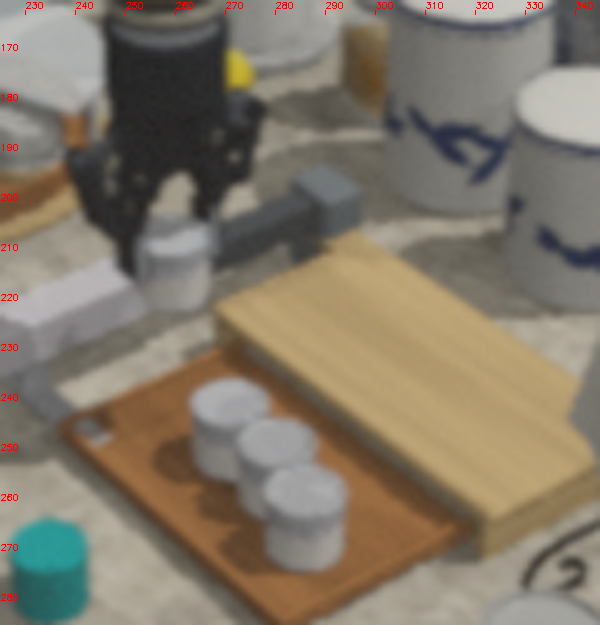

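The first-placed tin seems to have shifted: it was at scene(293,264) and is now at (286,263). Measuring before I place the last one.

```bash
python3 - <<'E'
from h import *
c=(0.5884,-.1975,.1474)
def inv(p):
    d=np.array(p[:2])-c[:2];C,S=np.cos(c[2]),np.sin(c[2]);return np.round([C*d[0]+S*d[1]+.067,-S*d[0]+C*d[1]],4)
im=cv2.imread("pics/scene13raw.png");im2=cv2.imread("pics/scene17raw.png")
for n,q in(("old",(281.6,250)),("old",(293,259)),("now",(286,259)),("now",(280.4,249.5)),("now",(271,241.5))):
    print(n,inv(onz("scene",*q,.058)))
t=cv2.imread("pics/top17raw.png");crop(t,245,150,345,225,8,"pics/g17t.png");crop(im2,255,225,315,285,10,"pics/g17b.png")
E
```

```text
old [-0.003  -0.0296]
old [-0.0024 -0.0825]
now [-0.0188 -0.0701]
now [-0.0044 -0.0255]
now [-0.0032  0.0229]
```

View pics/g17t.png

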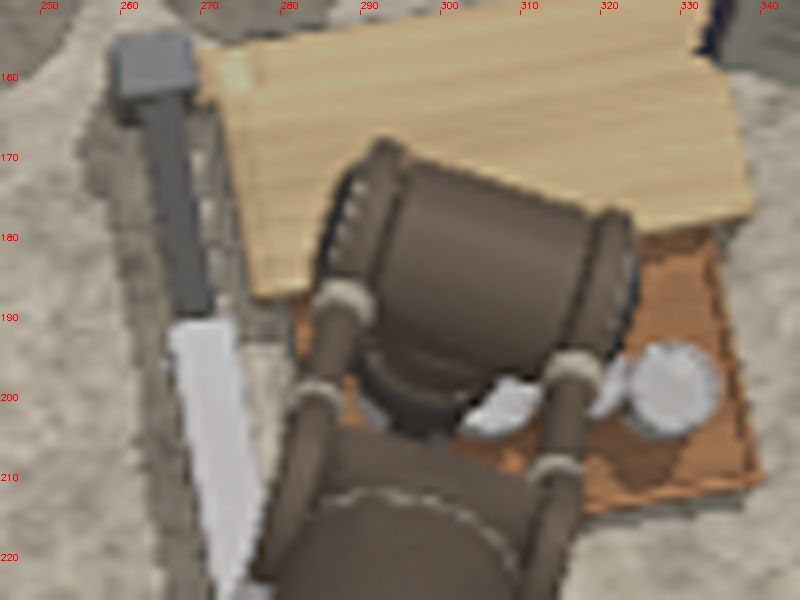

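View pics/g17b.png

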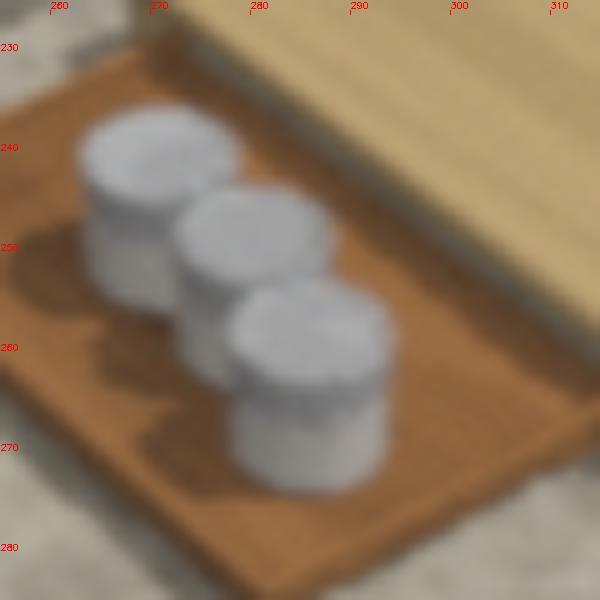

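The tin was nudged to leaf (-19,-70) mm but is upright and inside the area, so it can stay. Setting the last tin down at y ≈ +82 mm.

>>> apply_moves([
  [-0.004, 0.002, 0.03, 0],
  [-0.004, 0.002, 0.06, 0],
  [-0.004, 0.002, 0.08, 0],
  [-0.004, 0.002, 0.088, 0],
  [-0.004, 0.002, 0.093, 0],
  [-0.004, 0.002, 0.096, 0],
  [-0.004, 0.002, 0.096, 0],
])

```text
clock: 67.05
eef_pos: [0.5099, -0.1272, 0.0448]
ee_rot: [0.0, 0.653, 0.757, 0.0]
wrist_force: [-0.1, -0.6, -1.5]
width: 0.0462
```

>>> apply_moves([
  [0, 0, 0.001, 0],
  [0, 0, 0.002, 0],
  [0, 0, 0.003, 0],
  [0, 0, 0.003, 0],
])

```text
clock: 67.55
eef_pos: [0.5096, -0.1273, 0.0415]
ee_rot: [0.0, 0.653, 0.757, -0.0]
wrist_force: [-1.6, 0.1, 1.1]
width: 0.0463
```

>>> apply_moves([
  [0, 0, 0.001, 0],
  [0, 0, 0.001, 0],
])

```text
clock: 67.8
eef_pos: [0.51, -0.1273, 0.0414]
ee_rot: [0.0, 0.653, 0.757, 0.0]
wrist_force: [-2.1, 0.6, 7.6]
width: 0.0464
```

>>> apply_moves([
  [0, 0, 0, 0],
  [0, 0, 0, 0],
  [0, 0, 0, 0],
  [0, 0, -0.02, 0],
  [0, 0, -0.05, 0],
  [0, 0, -0.1, 0],
  [0, 0, -0.16, 0],
  [0.06, 0, -0.17, 0],
  [0.12, -0.03, -0.17, 0],
  [0.17, -0.07, -0.17, 0],
  [0.21, -0.1, -0.17, 0],
  [0.21, -0.1, -0.17, 0],
], gripper=0.22)

```text
clock: 69.3
eef_pos: [0.3765, 0.0677, 0.2094]
ee_rot: [-0.001, 0.652, 0.759, -0.001]
wrist_force: [0.3, -0.7, -0.4]
width: 0.0668
```

```bash
python3 - <<'E'
from h import *
g=grab("18");crop(g["top"],245,150,345,225,8,"pics/g18t.png");cv2.imwrite("pics/g18full.png",cv2.resize(g["scene"],(800,600),interpolation=cv2.INTER_CUBIC))
crop(g["scene"],200,160,320,285,6,"pics/g18s.png")
plan(.4,.1,.2,8)
E
```

```text
pos [0.3799 0.0661 0.2105] jaw 8.5 q [ 0.06 -0.14  2.19 -0.    1.09 -0.09] t 69.4 F [ 0.1 -0.7  0.8] w 0.0665
shift [0.0305 0.0248 0.0105] turn 0.009 q6-> 0.11
shift [0.0305 0.0248 0.0105] turn -3.133 q6-> -3.04
```

View pics/g18t.png

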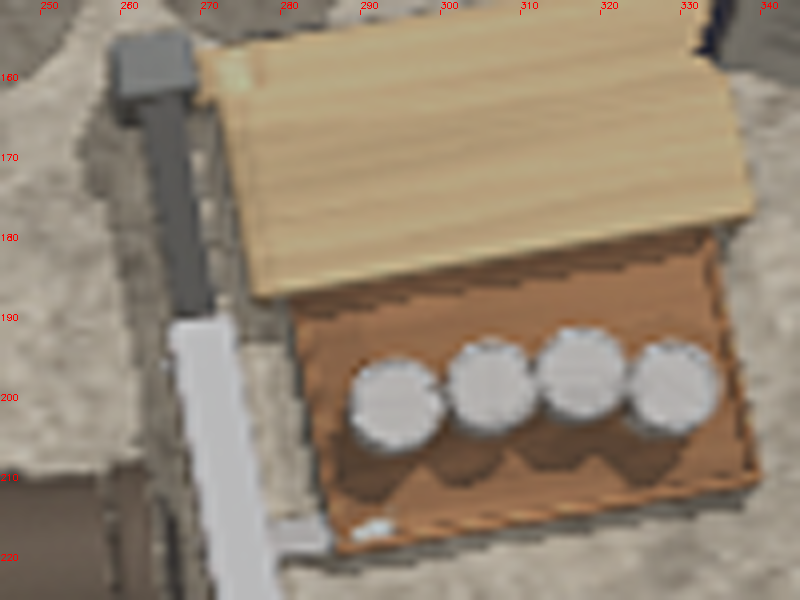

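View pics/g18full.png

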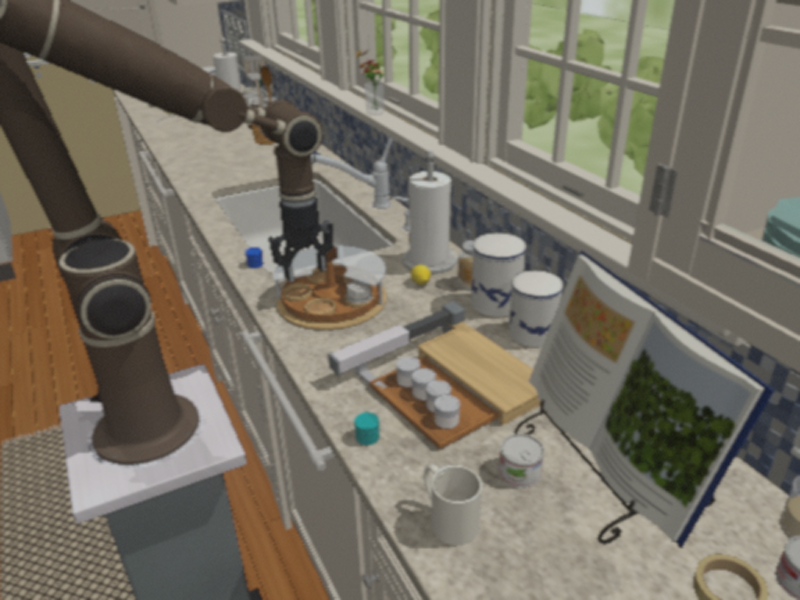

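View pics/g18s.png

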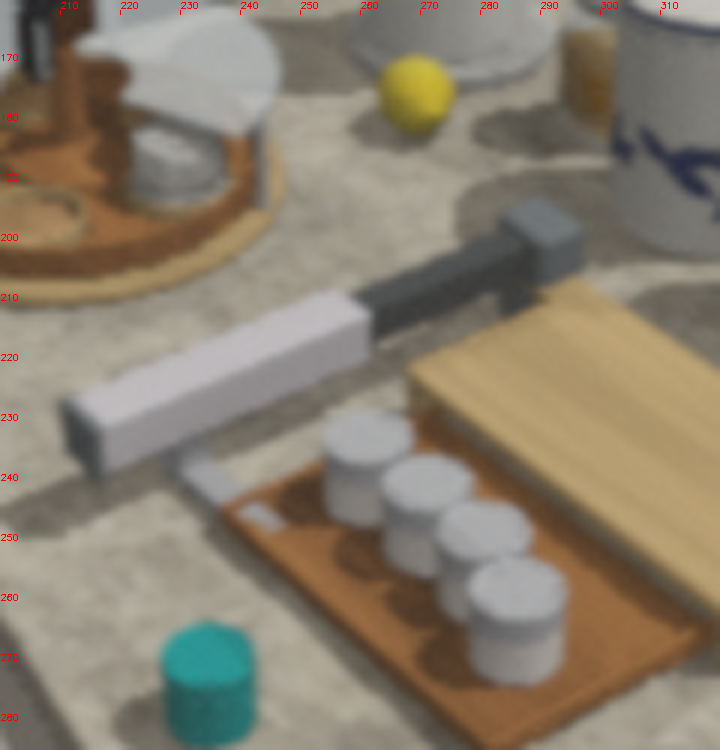

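All four tins stand upright on the leaf at top(293,201), (305,199), (317,197) and (328,199). The timer is in its pocket at scene(229,187), and the mug, can, lemon and look-alikes look unmoved. One numeric check, then I'll hand in.

```bash
python3 - <<'E'
from h import *
c=(0.5884,-.1975,.1474)
def inv(p):
    d=np.array(p[:2])-c[:2];C,S=np.cos(c[2]),np.sin(c[2]);return np.round([C*d[0]+S*d[1]+.069,-S*d[0]+C*d[1]],4)
for q in((293.5,200.5),(305.2,198.3),(316.5,196.7),(328.3,198.5)): print("tin leaf xy",inv(onz("top",*q,.058)))
t0,t1=cv2.imread("pics/top0raw.png"),cv2.imread("pics/top18raw.png")
for n,(x0,y0,x1,y1) in dict(mug=(355,205,400,245),can=(355,172,380,200),lemon=(197,143,218,160),turq=(308,224,330,245),pinreg=(258,190,268,200)).items():
    d=cv2.absdiff(t0[y0:y1,x0:x1],t1[y0:y1,x0:x1]);print(n,d.mean().round(2),d.max())
crop(t1,255,185,285,210,20,"pics/pin18.png")
E
```

```text
tin leaf xy [-0.0011  0.0785]
tin leaf xy [-0.0001  0.0283]
tin leaf xy [-0.0014 -0.0198]
tin leaf xy [-0.0171 -0.0673]
mug 7.26 24
can 3.2 13
lemon 1.83 4
turq 5.04 18
pinreg 9.78 56
```

View pics/pin18.png

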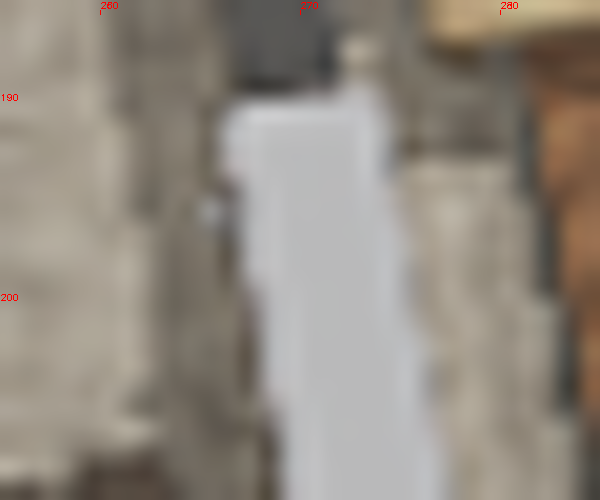

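The pin tip shows proud of the tube at top(265,196). The tins are within the limits, and the bystander differences are small shading changes. Handing in.

```bash
python3 -c "
from cell import ticket,sensors
print(ticket.finish_job(), sensors.observe()['clock'])"
```

```text
the job is handed in; nothing more can be done
the job is handed in; nothing more can be done
```

The job is done and handed in at about 70 s: the leaf is locked at the third hole and all four spice tins stand upright on it.

- **Leaf:** I pressed the pin flush at the first and second holes and slid the tube on each time. The tube stopped dead at the third hole. The last picture shows the pin standing out of the tube again.
- **Tins:** I took the first from the open front, then turned the carousel by its knob for the other three. They stand in a row, all with their middles inside the allowed area of the pulled-out leaf.
- **Knocked tin:** the first tin I placed was nudged about 2 cm while the arm was away. It stayed upright and within the limits, so I left it.
- **Left alone:** the timer is still standing in its carousel pocket. The mug, food can, lemon and turquoise look-alike are where they were at the start; before-and-after pictures of them showed only small brightness changes, largest at the mug (mean 7, max 24 of 255). I put that down to shading, since the arm never went near it. The blue look-alike I checked only by eye.

No check failed. The measured tool position varied by 2–3 mm at times, and I corrected for it as I went.

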